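File a sample card in the lever arch file

TASK

Lift the lever of the lever arch file until its rings spring open, lay the punched sample card flat on the file with its two holes over the two pins and let go of it, then press the lever back down until you feel that the stiff catch under it is fully home. Stop pressing as soon as it bottoms, so as not to crush the catch, push the catch only with the lever, and leave the spool and the jar where they are.

Things in the scene. Friction and masses are not known exactly. Their poses are not given: they have to be found in the camera images.
- file: Lever arch file lying on the bench, fixed: grey board 170 (x) x 200 (y) x 8 mm on a 10 mm stack. Origin: centre of the board's underside, 10 mm above the bench; x points away from the robot, y left, z up. Behind its two pins, two steel hoops turn on a shaft along y at x 62, z 14 mm: shut, they close over the pin tips; open, they stand up to z 65 mm at x about 60 mm.
- pin_mid (a point): Point half-way between the tips of the file's two upright steel pins, with the file's axes. The pins stand 40 mm to either side of it along y; each is 6 mm across, with a cone tip, and rises 32 mm from the board's top. On the file: x 30, y 30, z 40 mm.
- lever_hinge (a point): Middle of the lever's hinge, with the file's axes; the lever turns about y. On the file: x 30, y -72, z 30 mm, right of the pins. The lever is a steel bar 14 mm wide that points towards the robot (-x), with a black knob at its end, 100 mm from the hinge. Fully open, the knob is 44 mm in front of the hinge and 90 mm above it.
- lever_knob (a point): Black round knob at the free end of the lever: a cylinder 16 mm in diameter and 20 mm long, its axis along the file's y. The point is its centre. Its flat end faces can be pinched from above, and it can turn about y between the fingers.
- lever (a joint): Lever angle q (rad), growing as the knob goes up; from hinge to knob the lever slopes up by q + 0.22 rad. 0.90 is fully open (stop). It starts shut, resting on the catch, between about -0.15 and 0. A spring holds it at either end with about 5 N at the knob and carries it over on its own once past the middle, 0.42. The rings follow it.
- catch (a joint): Travel (m) of the black friction catch under the lever, 70 mm from its hinge: 0 out (start), 0.006 fully home; it stays where it is pushed. The resting lever only touches it; pushing it home takes a steady 8 N or so more, straight down on the knob, then a hard stop. How low it sits is unknown within 14 mm at the knob. Over 22 N on the knob crushes it.
- sample_center (a point): Centre of the aluminium block (30 x 24 x 22 mm) fixed on the sample card, a loose brown board 70 (x) x 110 (y) x 5 mm lying flat behind the sealer, 80 g. Card axes, x to the punched edge. It is 16 mm above the card's underside; the middle of the card is 12 mm along +x; the 10 mm holes 35 mm along +x, 40 mm to either side. Filed: file x -5, y 30, z 24 mm, x along file x.
- thread_spool: Thread spool with white flanges, 40 mm across and 36 mm tall, standing on the bench behind the sample card, beside the stamp (a second one far back does not matter). Origin: centre of its underside. To be left alone.
- oak_screw_jar: Small white round jar with lid, 64 mm across and 66 mm tall, behind the file. Origin: centre of its underside. To be left alone.
- sealer_handle (a point): Highest point of the fixed grey-blue hand sealer, a bystander and obstacle: the top of the black handle of its raised lever, 222 mm above the bench. From there the lever slopes down to its hinge 270 mm away along +y, 80 mm high; the sealer's base below is 85 (x) x 330 (y) x 45 mm. The sample card lies behind it. Pass above or round it.

How it is judged:
On the way, in this order (a step that is already met when the one before it is completed fails the run):
1. the lever is up and the rings have sprung open (lever above 0.8 rad), the catch still out (value of joint lever above 0.8 rad and value of joint catch below 0.002 m), for 0.2 s.
2. with the lever still up and the catch out, the card lies flat on the board with the pins in its holes, released (all of step 1 and z of sample_center in the frame of file between 0.02 and 0.028 m and x of sample_center in the frame of file between -0.011 and 0.001 m and y of sample_center in the frame of file between 0.024 and 0.036 m and angle between the x axis of sample_center and the x axis of file, either way round below 0.15 rad and contact force between the fingers and anything else below 0.2 N), for 0.1 s.
At the end, for the whole second after the job is handed in: The lever is down (below 0.02 rad) and at rest with its catch fully home (travel over 4.5 mm), and the sample card lies flat on the file's board, threaded on both pins (block centre within 6 mm of its filed place in x and y, within 4 mm in height, card within 0.15 rad of square) (value of joint lever below 0.02 rad and value of joint catch above 0.0045 m and z of sample_center in the frame of file between 0.02 and 0.028 m and x of sample_center in the frame of file between -0.011 and 0.001 m and y of sample_center in the frame of file between 0.024 and 0.036 m and angle between the x axis of sample_center and the x axis of file, either way round below 0.15 rad and velocity of joint lever between -0.05 and 0.05 rad/s); the robot touches nothing.
It fails at once if the catch is pushed in while the lever is up (value of joint lever above 0.2 rad and value of joint catch above 0.003 m).
It fails at once if the catch is pressed through the lever with more than 40 N (contact force between lever and catch above 40 N).
It fails at once if the thread spool is moved more than 20 mm (distance of thread_spool from where it was at the start of the episode above 0.02 m).
It fails at once if the jar is moved more than 20 mm (distance of oak_screw_jar from where it was at the start of the episode above 0.02 m).
It also fails if it takes over 72 s, if anything falls off the work surface, if the arm or the gripper's body presses on something with over 40 N, if the wrist force passes 120 N, or if a joint passes its speed limit or range.

ROBOT

A 6-joint arm with a two-finger parallel gripper is mounted at the origin on a cart in front of the work surface, level with it; the furniture and walls round the work are solid. World frame = base frame: x ahead of the robot, y to its left, z up, the work surface at z = 0. Lengths are in m, angles in rad, forces in N, time in s.
With the tool pointing down it reaches from about 0.325 to 0.775 m from the base axis. Payload 5.5 kg.
Tool frame: the origin (TCP) lies on the centre line of the jaws, within the pads' length; the fingertips stand 11 mm ahead of it and the grasp point (between the pads) lies 8 mm behind it (arm.tip_reach is the distance from the TCP to the fingertips, in m); z points along the fingers, y is the direction in which the jaws open and shut (so a half turn about z gives the same grasp; the last joint's range is limited). The gripper opens to 85 mm and grips with 20 to 120 N. Pads are 22 mm wide; open, the fingers measure 114 mm over their backs; the gripper's body (76 mm by 85 mm) begins 54 mm behind the grasp point. The pads swing forward as they close: fully open they stand 13 mm farther back than shut.
Start: joints at [-1.213, 0.091, 1.231, -0, 1.82, -0.057], TCP at [0.242, -0.549, 0.22] pointing down, gripper open.
Joint ranges: [-2.87, 2.87], [-0.86, 2.18], [0.17, 2.46], [-1.51, 4.65], [0.06, 2.69], [-2.65, 2.65]. Speed limits (rad/s): [2.57, 2.57, 3.01, 3.14, 3.14, 3.14].

INTERFACE

Orientations are given as a 3x3 rotation matrix whose columns are the frame's x, y, z axes.
In Python, from plant import arm gives the robot as it stands.
- The arm moves only by the tool arm_command, never from a script. Its argument "moves" is a list of rows, each a list of 7 numbers: the turn, a rotation vector about the tool's x, y, z scaled (see below), then the shift along the tool's x, y, z scaled (see below), then the opening, from 0 (shut) to 1 (fully open). In form: [[rx, ry, rz, x, y, z, claw], ...]. A call has 1 to 8 rows; each row shifts and turns the commanded pose from where the row before left it, along the tool's axes as they then stand; what a row does not reach is not made up. The controller multiplies each number of a shift by 0.05 m and each number of a turn by 8 degrees. A row lasts 1/10 s, in which the tool goes at most 50 mm and 8.59 degrees, less where a joint would pass 70% of its speed; a pose out of reach is approached as far as the arm can. A call with a number of a shift or a turn outside -1 to 1 is refused whole. A call with a gripper value outside its range is refused whole. The fingers move at their own pace and stop on an object; the grip force is fixed at half the most. Time passes only in rows, so rows that do not move let the fingers close. It gives the time, the measured TCP pose, the force and the opening at its end, in the units of the state.
- arm.get_state(): the state, without advancing time (a new reading comes with each control period).
- arm.capture(name): name is "scene" or "side" or "wrist"; returns a dict with "pixels" (400x640x3 uint8, blue, green, red), "z_map" (400x640 float32, m along the optical axis (not along the pixel's ray), 0 where there is no reading), "vfov" (degrees; the focal length in pixels is half the picture's height over the tangent of half this angle, whatever the lens; pixels are square), "cx", "cy" (the principal point, pixels), "rvec" (rotation vector, rad) and "tvec" (3), from world to camera coordinates, as OpenCV has them. Camera axes: x right, y down, z forward; pixel columns grow to the right and rows downward; lengths in m; the calibration is good to about 2 mm. A picture is of the moment at which its call begins.
- arm.sign_off(): hands the job in, once; it reports no verdict.
The state is a dict: "clock": time; "qpos": joint angles; "joint_velocities": joint speeds; "joint_efforts": joint torques, N m; "tool_pos": TCP position; "ee_rot": TCP orientation; "ft_force": force on the tool from outside, world axes, zero at the start; "ft_torque": the same for the moment, N m; "finger_gap": opening from 0.0 (shut) to 1.0 (fully open).
Only numpy, scipy, OpenCV 4.12 (cv2) and the standard library are available. Lean on these libraries where they do the work, as an engineer would, in place of code of your own. Each camera call takes 0.05 s, during which the arm holds its last target.

## Working session

There is one attempt and no reset: what is moved stays moved. The work goes in short steps, Python scripts to look and compute and a tool call to move; the robot and the scene stay as the last step left them, time stands still between calls to the robot, and variables do not carry over. Pictures are saved under pics/ and viewed, and the job is handed in when it is done.

Besides the shell and the picture viewer there is one more tool, called after "Call:" as name([rows], argument=value, ...), one row to a line, values as JSON. arm_command: Moves the arm, as the interface text tells. Shifts and turns lie within -1 to 1; 1 stands for 0.05 m of shift or 8 degrees of turn. Its arguments: {"type":"object","properties":{"moves":{"type":"array"}},"required":["moves"]}

```bash
ls; mkdir -p pics; cat > h.py <<'E'
import numpy as np, cv2
from plant import arm
def cap(n, save=None):
    c=arm.capture(n)
    if save: cv2.imwrite('pics/'+save+'.png', c['pixels'])
    np.savez('pics/'+(save or 'tmp')+'.npz', **{k:np.array(v) for k,v in c.items()})
    return c
def load(s): 
    d=np.load('pics/'+s+'.npz'); return {k:d[k] for k in d}
def geom(c):
    f=200/np.tan(np.radians(float(c['vfov']))/2); R=cv2.Rodrigues(np.array(c['rvec'],float).reshape(3,1))[0]; t=np.array(c['tvec'],float).reshape(3)
    return f,R,t
def px2w(c,u,v,z=None):
    f,R,t=geom(c)
    if z is None: z=np.median([a for a in np.array(c['z_map'])[v-1:v+2,u-1:u+2].ravel() if a>0])
    p=np.array([(u-float(c['cx']))/f*z,(v-float(c['cy']))/f*z,z]); return R.T@(p-t)
def onplane(c,u,v,h):
    f,R,t=geom(c); d=R.T@np.array([(u-float(c['cx']))/f,(v-float(c['cy']))/f,1]); o=-R.T@t
    return o+d*(h-o[2])/d[2]
def w2px(c,P):
    f,R,t=geom(c); p=R@np.array(P,float)+t; return p[0]/p[2]*f+float(c['cx']),p[1]/p[2]*f+float(c['cy'])
def crop(s,x0,y0,x1,y1,k,out):
    im=cv2.imread('pics/'+s+'.png')[y0:y1,x0:x1]; cv2.imwrite('pics/'+out+'.png',cv2.resize(im,None,fx=k,fy=k,interpolation=cv2.INTER_CUBIC))
E
python3 - <<'E'
from h import *
for n in ['scene','side','wrist']:
    c=cap(n,n+'0'); f,R,t=geom(c); print(n,c['vfov'],f,-R.T@t,R[2])
s=arm.get_state(); print(s); print(arm.tip_reach)
E
```

```text
pics
scene 42.03486423198275 520.5443836983894 [-0.20086288  0.58753322  1.16616368] [ 0.57034599 -0.33859397 -0.74837128]
side 44.96001421355854 483.3196590324516 [-0.19122642  0.6082856   0.70762628] [ 0.70998602 -0.45214786 -0.53989088]
wrist 58.04094699975928 360.5056885307684 [ 0.30578937 -0.52134492  0.37309922] [-0.2538326  -0.10999063 -0.96097402]
{'clock': 0.15, 'qpos': array([-1.21272363e+00,  9.17123127e-02,  1.23161742e+00,  2.02775585e-05,
        1.81979391e+00, -5.67344923e-02]), 'joint_velocities': array([-0.00106178, -0.0027265 , -0.00481519,  0.00084325, -0.00010978,
       -0.0007652 ]), 'joint_efforts': array([ 1.52604673e-03, -4.59371817e+01, -4.18526137e+01, -7.84822601e-05,
        9.51273105e-03,  5.32692994e-06]), 'tool_pos': array([ 0.2417135 , -0.5489079 ,  0.21879021]), 'ee_rot': array([[ 9.15192061e-01,  4.03017646e-01, -5.18160626e-04],
       [ 4.03017966e-01, -9.15190933e-01,  1.44077447e-03],
       [ 1.06441629e-04, -1.52741340e-03, -9.99998828e-01]]), 'ft_force': array([ 0.76385217,  0.02030504, -0.57172006]), 'ft_torque': array([-0.02726939, -0.02125831,  0.02558451]), 'finger_gap': 1.0026564880815114}
0.011
```

View pics/scene0.png

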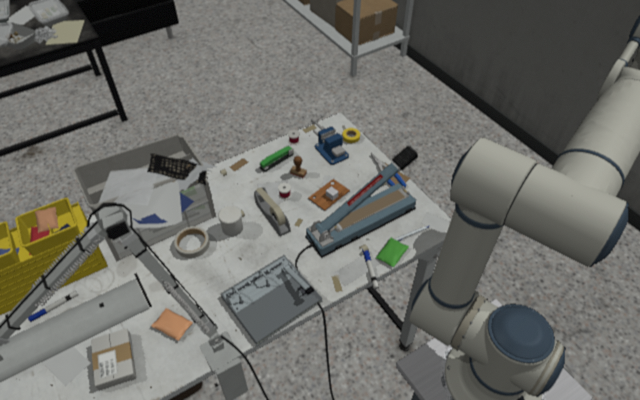

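View pics/side0.png

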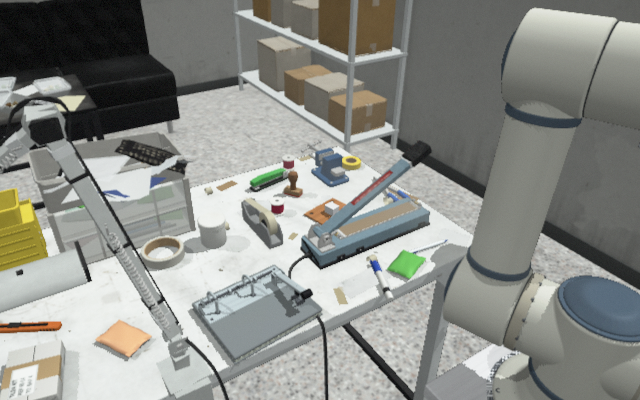

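View pics/wrist0.png

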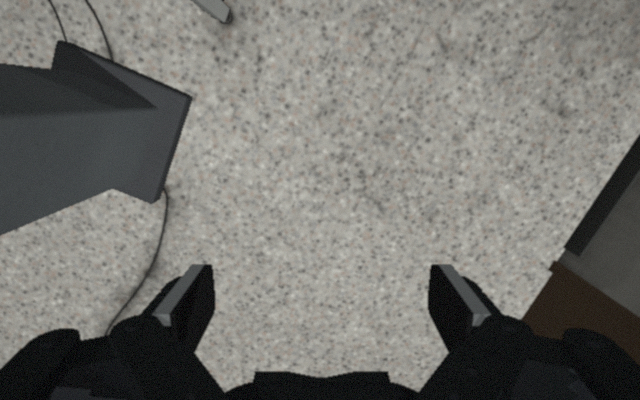

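The scene view shows the file near (270,300), the card with its block at (330,193), the spool at (285,190), the jar at (231,220), and the sealer between file and card. Next I'll enlarge these areas.

```bash
python3 - <<'E'
from h import *
crop('scene0',200,240,340,350,5.5,'a1'); crop('scene0',240,110,430,250,4.2,'a2')
crop('side0',180,255,330,365,5.2,'a3'); crop('side0',230,140,450,270,3.6,'a4')
c=load('scene0')
for n,u,v in [('knob',307,298),('block',332,191),('card',322,200),('spool',285,188),('jar',231,213),('sealtop',405,157),('filecentre',270,315)]:
    print(n,px2w(c,u,v).round(4))
E
```

```text
knob [0.3939 0.2542 0.0172]
block [0.6585 0.0065 0.0265]
card [0.661  0.0399 0.004 ]
spool [0.738  0.1208 0.0331]
jar [0.7099 0.3067 0.0652]
sealtop [ 0.5208 -0.1301  0.207 ]
filecentre [0.402  0.356  0.0161]
```

View pics/a1.png

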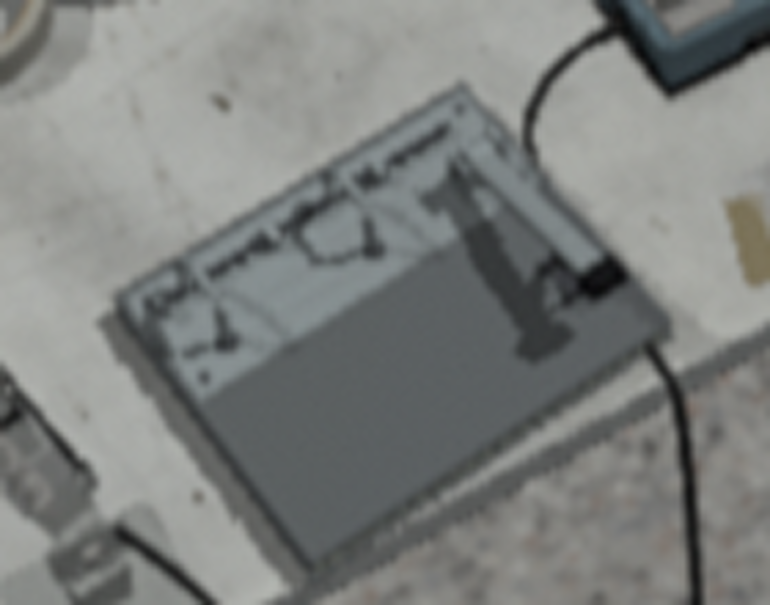

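View pics/a2.png

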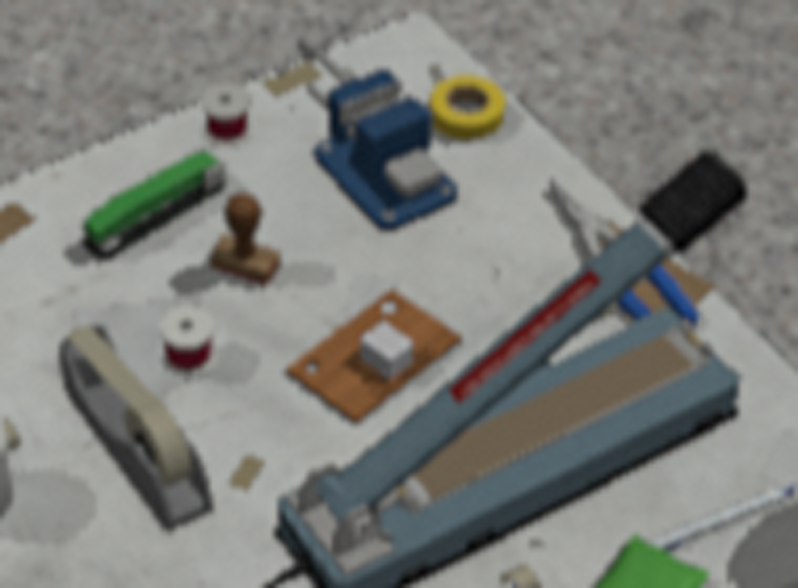

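View pics/a3.png

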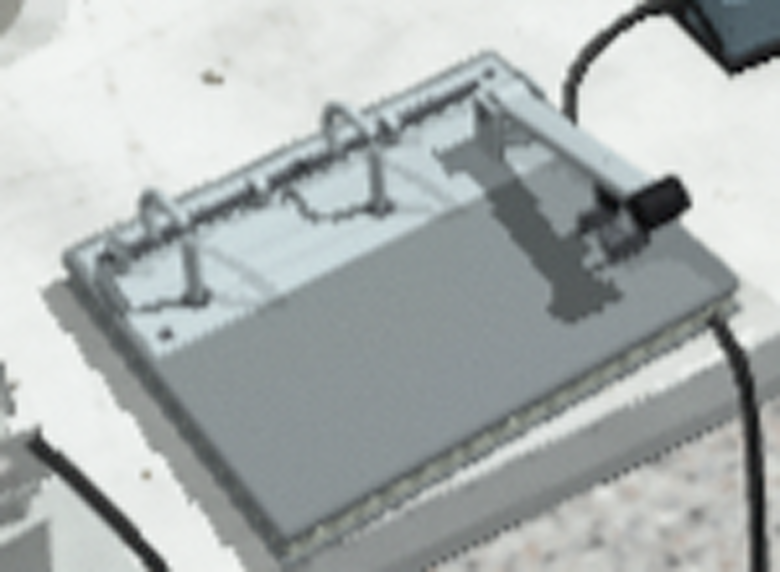

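View pics/a4.png

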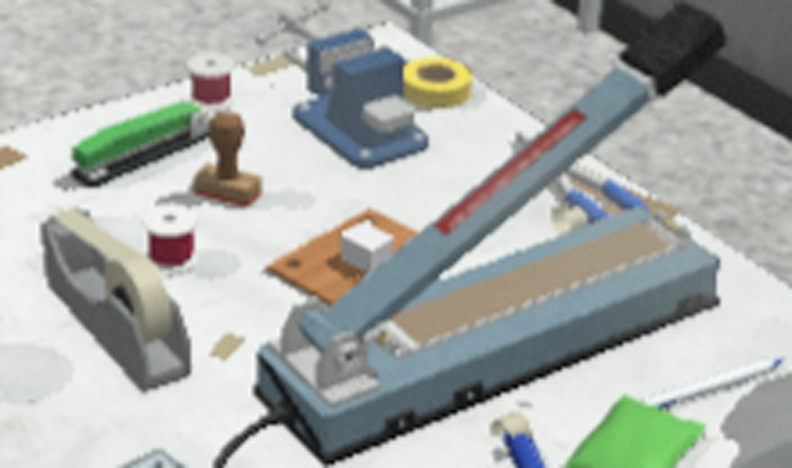

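a1/a3 show the file's corners, hoops, pins and knob (a3 knob centre ≈(661,205)). a2 shows the card's holes at (312,367) and (388,308), with the block top near (387,340).

```bash
cat >> h.py <<'E'
def tri(obs):
    A=np.zeros((3,3));b=np.zeros(3)
    for c,u,v in obs:
        f,R,t=geom(c); d=R.T@np.array([(u-float(c['cx']))/f,(v-float(c['cy']))/f,1]); d/=np.linalg.norm(d); o=-R.T@t
        M=np.eye(3)-np.outer(d,d); A+=M; b+=M@o
    p=np.linalg.solve(A,b); return p
E
python3 - <<'E'
from h import *
c=load('scene0'); s=load('side0')
a=lambda x,y:(200+x/5.5,240+y/5.5)
a2=lambda x,y:(240+x/4.2,110+y/4.2)
a3=lambda x,y:(180+x/5.2,255+y/5.2)
a4=lambda x,y:(230+x/3.6,140+y/3.6)
names=['fr','nr','nl','fl']
P=[onplane(c,*a(*p),.018) for p in [(462,88),(672,330),(312,568),(118,305)]]
Q=[onplane(s,*a3(*p),.018) for p in [(488,53),(738,287),(285,540),(68,258)]]
for n,p,q in zip(names,P,Q): print(n,p.round(4),q.round(4))
for F in (P,Q):
    F=np.array(F); o=F.mean(0); x=F[0]+F[3]-F[1]-F[2]; y=F[2]+F[3]-F[0]-F[1]
    print('org',o.round(4),np.arctan2(x[1],x[0]),np.arctan2(-y[0],y[1]),np.linalg.norm(x)/2,np.linalg.norm(y)/2)
print('knob',tri([(c,*a(603,278)),(s,*a3(661,205))]))
print('pinR base',onplane(s,*a3(380,207),.018),onplane(s,*a3(195,298),.018))
print('hole',onplane(c,*a2(312,367),.005),onplane(c,*a2(388,308),.005),onplane(s,*a4(292,264),.005))
print('blocktop',onplane(c,*a2(387,340),.027))
print('cardcorners',[onplane(c,*a2(*p),.005).round(4) for p in [(393,290),(462,340),(355,420),(287,372)]])
# depth cloud of lamp
f,R,t=geom(s)
for nm,cc in(('scene',c),('side',s)):
    z=cc['z_map']; v,u=np.nonzero(z>0); f,R,t=geom(cc); zz=z[v,u]
    W=(np.c_[(u-float(cc['cx']))/f*zz,(v-float(cc['cy']))/f*zz,zz]-t)@R
    m=(W[:,0]>.15)&(W[:,0]<.95)&(W[:,1]>-.4)&(W[:,1]<.9)&(W[:,2]>.1)&(W[:,2]<.7)
    W=W[m]; 
    H={}
    for w in W: H.setdefault((int(w[0]//.05),int(w[1]//.05)),[]).append(w[2])
    print(nm); 
    for k in sorted(H): 
        if len(H[k])>3: print((round(k[0]*.05,2),round(k[1]*.05,2)),round(min(H[k]),2),round(max(H[k]),2),end=' ; ')
    print()
E
```

```text
fr [0.5363 0.2398 0.018 ] [0.5387 0.2401 0.018 ]
nr [0.3683 0.2251 0.018 ] [0.3705 0.2246 0.018 ]
nl [0.3522 0.4187 0.018 ] [0.3533 0.418  0.018 ]
fl [0.5151 0.4343 0.018 ] [0.5172 0.4328 0.018 ]
org [0.443  0.3295 0.018 ] 0.09128242182511848 0.09572221358744426 0.16611494513859557 0.19492498450341805
org [0.4449 0.3289 0.018 ] 0.09112464325424523 0.10004951442844731 0.1667301403293879 0.1939535983351113
knob [0.38561577 0.24999766 0.06036946]
pinR base [0.4797117  0.31981256 0.018     ] [0.47255006 0.39998064 0.018     ]
hole [0.68138802 0.05421643 0.005     ] [ 0.7005396  -0.02272023  0.005     ] [0.68322822 0.05296055 0.005     ]
blocktop [0.65799824 0.00631413 0.027     ]
cardcorners [array([ 0.7137, -0.0357,  0.005 ]), array([ 0.6458, -0.0503,  0.005 ]), array([0.6235, 0.055 , 0.005 ]), array([0.6868, 0.0717, 0.005 ])]
scene
(0.15, -0.4) 0.56 0.57 ; (0.15, -0.35) 0.55 0.58 ; (0.15, -0.3) 0.53 0.58 ; (0.15, -0.25) 0.53 0.57 ; (0.15, -0.2) 0.53 0.56 ; (0.15, -0.05) 0.57 0.58 ; (0.15, 0.0) 0.58 0.59 ; (0.15, 0.05) 0.18 0.59 ; (0.15, 0.1) 0.13 0.22 ; (0.2, -0.4) 0.49 0.57 ; (0.2, -0
[... 3345 characters left out ...]
75, 0.5) 0.1 0.23 ; (0.75, 0.55) 0.1 0.23 ; (0.75, 0.6) 0.1 0.23 ; (0.75, 0.65) 0.1 0.18 ; (0.75, 0.7) 0.1 0.18 ; (0.8, 0.3) 0.11 0.21 ; (0.8, 0.35) 0.11 0.23 ; (0.8, 0.4) 0.12 0.25 ; (0.8, 0.45) 0.18 0.25 ; (0.8, 0.5) 0.12 0.22 ; (0.8, 0.55) 0.11 0.21 ; (0.8, 0.6) 0.15 0.23 ; (0.8, 0.65) 0.1 0.18 ; (0.85, 0.3) 0.1 0.21 ; (0.85, 0.35) 0.1 0.11 ; (0.85, 0.4) 0.24 0.24 ; (0.85, 0.45) 0.2 0.21 ; (0.85, 0.5) 0.2 0.21 ; (0.85, 0.55) 0.1 0.11 ; (0.85, 0.6) 0.18 0.23 ; (0.85, 0.65) 0.1 0.17 ; (0.9, 0.3) 0.17 0.21 ; (0.9, 0.35) 0.17 0.21 ; (0.9, 0.4) 0.17 0.22 ; (0.9, 0.45) 0.17 0.22 ; (0.9, 0.5) 0.18 0.22 ; (0.9, 0.55) 0.17 0.23 ; (0.9, 0.6) 0.11 0.23 ; (0.9, 0.65) 0.1 0.16 ; (0.9, 0.7) 0.12 0.16 ;
```

Call:
arm_command([
  [0,0,0.77,0,0,-0.7,1],
  [0,0,0.77,0,0,-0.7,1],
  [0,0,0.77,0,0,-0.7,1],
])

```text
clock: 0.45
tool_pos: [0.2417, -0.5488, 0.3252]
ee_rot: [[0.996, 0.088, -0.0], [0.088, -0.996, 0.001], [-0.0, -0.001, -1.0]]
ft_force: [0.4, -0.7, -0.2]
finger_gap: 0.997
```

```bash
cat >> h.py <<'E'
def plan(target,yaw=None,step=0.045):
    s=arm.get_state(); R=s['ee_rot']; p=s['tool_pos']; d=np.array(target)-p
    y0=np.arctan2(R[1,0],R[0,0]); print('clock',s['clock'],'pos',p.round(4),'yaw',y0.round(4),'F',s['ft_force'].round(2),'gap',round(s['finger_gap'],3),'q',s['qpos'].round(2),'tilt',R[:,2].round(4))
    dt=R.T@d; print('tool shift units',(dt/.05).round(3),'rows',np.linalg.norm(d)/step)
    if yaw is not None: print('rz total units',np.degrees(-(yaw-y0))/8)
E
python3 -c "
from h import *
plan([.40,.27,.32],.094)"
```

```text
clock 0.45 pos [ 0.2417 -0.5488  0.3252] yaw 0.0879 F [ 0.39 -0.65 -0.23] gap 0.997 q [-1.21  0.14  0.99  0.    2.01  0.27] tilt [-5.0e-04  1.3e-03 -1.0e+00]
tool shift units [  4.591 -16.035   0.124] rows 18.533439009943315
rz total units -0.04383834960594704
```

Call:
arm_command([
  [0,0,0,0.23,-0.8,0,1],
  [0,0,0,0.23,-0.8,0,1],
  [0,0,0,0.23,-0.8,0,1],
  [0,0,0,0.23,-0.8,0,1],
  [0,0,0,0.23,-0.8,0,1],
  [0,0,0,0.23,-0.8,0,1],
  [0,0,0,0.23,-0.8,0,1],
  [0,0,0,0.23,-0.8,0,1],
])

```text
clock: 1.25
tool_pos: [0.3038, -0.2204, 0.3244]
ee_rot: [[0.996, 0.092, 0.0], [0.092, -0.996, 0.0], [0.0, -0.0, -1.0]]
ft_force: [0.5, 0.6, 0.2]
finger_gap: 0.999
```

Call:
arm_command([
  [0,0,0,0.23,-0.8,0,1],
  [0,0,0,0.23,-0.8,0,1],
  [0,0,0,0.23,-0.8,0,1],
  [0,0,0,0.23,-0.8,0,1],
  [0,0,0,0.23,-0.8,0,1],
  [0,0,0,0.23,-0.8,0,1],
  [0,0,0,0.23,-0.8,0,1],
  [0,0,0,0.23,-0.8,0,1],
])

```text
clock: 2.05
tool_pos: [0.3659, 0.1069, 0.3246]
ee_rot: [[0.996, 0.092, 0.0], [0.092, -0.996, -0.0], [0.0, 0.0, -1.0]]
ft_force: [1.0, -0.4, -0.5]
finger_gap: 0.999
```

Call:
arm_command([
  [0,0,0,0.23,-0.8,0,1],
  [0,0,0,0.23,-0.8,0,1],
  [0,0,0,0.23,-0.8,0,1],
  [0,0,0,0,0,0,1],
])

```text
clock: 2.45
tool_pos: [0.3892, 0.2315, 0.3226]
ee_rot: [[0.995, 0.097, -0.004], [0.097, -0.995, -0.0], [-0.004, -0.0, -1.0]]
ft_force: [-0.7, -0.4, 0.1]
finger_gap: 1.002
```

```bash
python3 -c "
from h import *
plan([.40,.27,.32],.094)
c=cap('wrist','w1'); plan([.40,.27,.32],.094)"
```

```text
clock 2.45 pos [0.3892 0.2315 0.3226] yaw 0.0975 F [-0.73 -0.36  0.14] gap 1.002 q [ 0.46 -0.25  1.37  0.    2.03  1.93] tilt [-3.5e-03 -3.0e-04 -1.0e+00]
tool shift units [ 0.29  -0.745  0.051] rows 0.8900711224571609
rz total units 0.02539554166828229
clock 2.5 pos [0.3891 0.2295 0.3232] yaw 0.0961 F [-0.84  0.49  1.04] gap 0.999 q [ 0.46 -0.25  1.37  0.    2.03  1.93] tilt [-0.0028 -0.0013 -1.    ]
tool shift units [ 0.295 -0.785  0.063] rows 0.9344103262879104
rz total units 0.014927632615581892
```

View pics/w1.png

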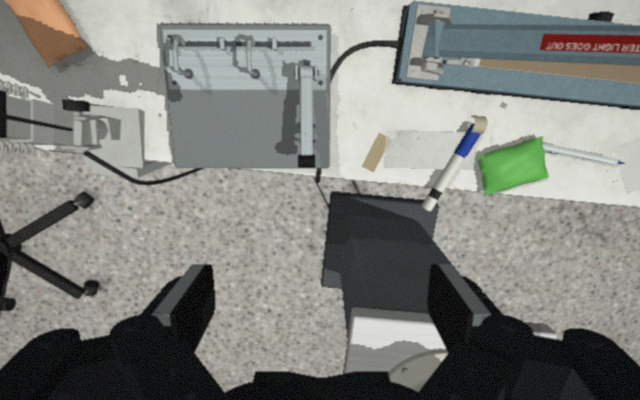

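The wrist view shows the whole file: knob at (307,160), pins' bases near (189,73) and (254,73), corners (160,25), (328,22), (330,166), (177,168). Next I'll measure them closer.

```bash
python3 - <<'E'
from h import *
crop('w1',150,10,345,180,4,'w1c')
E
```

```text
(no output)
```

View pics/w1c.png

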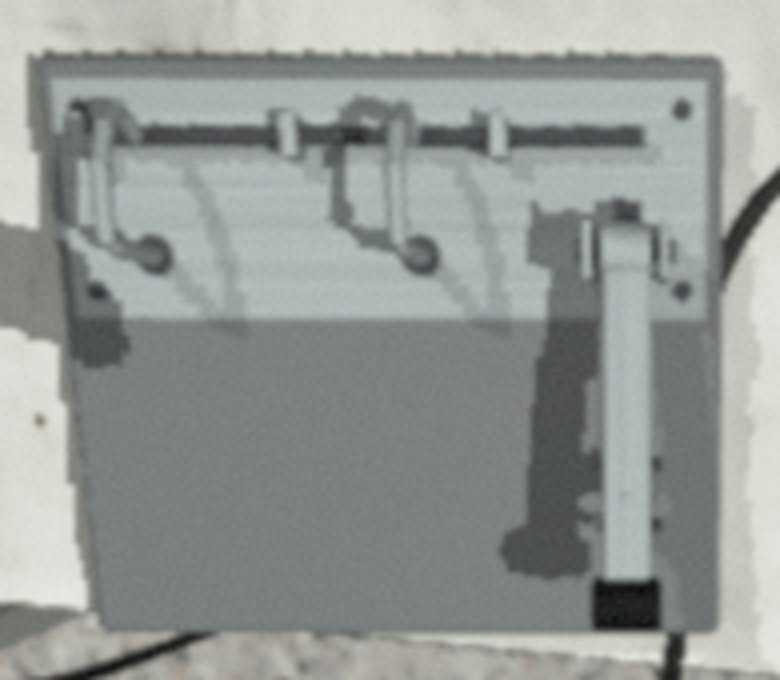

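```bash
python3 - <<'E'
from h import *
c=load('scene0'); s=load('side0'); w=load('w1')
b=lambda x,y:(150+x/4,10+y/4); a=lambda x,y:(200+x/5.5,240+y/5.5);a3=lambda x,y:(180+x/5.2,255+y/5.2)
P=[onplane(w,*b(*p),.018) for p in [(720,62),(718,632),(102,628),(38,60)]]
for p in P: print(p.round(4))
F=np.array(P); o=F.mean(0); x=F[0]+F[3]-F[1]-F[2]; y=F[2]+F[3]-F[0]-F[1]
print('org',o.round(4),np.arctan2(x[1],x[0]),np.arctan2(-y[0],y[1]),np.linalg.norm(x)/2,np.linalg.norm(y)/2)
print('knob3',tri([(c,*a(603,278)),(s,*a3(661,205)),(w,*b(627,604))]),tri([(s,*a3(661,205)),(w,*b(627,604))]))
print('knobdepth',px2w(w,307,159))
for k in [(155,257),(423,257)]: print('pin',onplane(w,*b(*k),.018))
# depth-based board plane points
for k in [(300,500),(150,400),(450,600)]:
    u,v=map(int,b(*k)); print(px2w(w,u,v).round(4))
E
```

```text
[0.5422 0.2357 0.018 ]
[0.3761 0.2189 0.018 ]
[0.3581 0.4162 0.018 ]
[0.5235 0.4321 0.018 ]
org [0.45   0.3257 0.018 ] 0.09841476598935331 0.09309476205261404 0.16652185145345208 0.19774933882822865
knob3 [0.38857035 0.24814115 0.05619298] [0.38871205 0.24772256 0.05664992]
knobdepth [0.39267381 0.24757615 0.06586837]
pin [0.47277834 0.39869493 0.018     ]
pin [0.48061569 0.31872781 0.018     ]
[0.405  0.3538 0.018 ]
[0.4309 0.4011 0.018 ]
[0.378  0.3059 0.0182]
```

```bash
python3 -c "
from h import *
plan([.3887,.248,.057],.095)"
```

```text
clock 2.5 pos [0.3891 0.2295 0.3232] yaw 0.0961 F [-0.84  0.49  1.04] gap 0.999 q [ 0.46 -0.25  1.37  0.    2.03  1.93] tilt [-0.0028 -0.0013 -1.    ]
tool shift units [ 0.043 -0.374  5.324] rows 5.930470154413824
rz total units 0.007765660176446596
```

Call:
arm_command([
  [0,0,0,0.04,-0.38,0,1],
  [0,0,0,0,0,0.9,1],
  [0,0,0,0,0,0.9,1],
  [0,0,0,0,0,0.9,1],
  [0,0,0,0,0,0.9,0.6],
  [0,0,0,0,0,0.6,0.6],
  [0,0,0,0,0,0.3,0.6],
  [0,0,0,0,0,0,0.6],
])

```text
clock: 3.3
tool_pos: [0.3888, 0.2455, 0.0979]
ee_rot: [[0.996, 0.091, -0.003], [0.091, -0.996, -0.002], [-0.003, 0.002, -1.0]]
ft_force: [-0.7, -0.2, 0.1]
finger_gap: 0.599
```

```bash
python3 -c "
from h import *
c=cap('wrist','w2');c=cap('side','s2');plan([.3887,.248,.057],.095)
crop('s2',220,200,380,320,5,'s2c')"
```

```text
clock 3.4 pos [0.3904 0.2468 0.1015] yaw 0.0916 F [ 0.19 -1.18  0.42] gap 0.601 q [ 0.49 -0.28  1.79 -0.    1.63  1.97] tilt [ 0.0022  0.001  -1.    ]
tool shift units [-0.034 -0.026  0.891] rows 0.9907506005072148
rz total units -0.024412949023329706
```

View pics/w2.png

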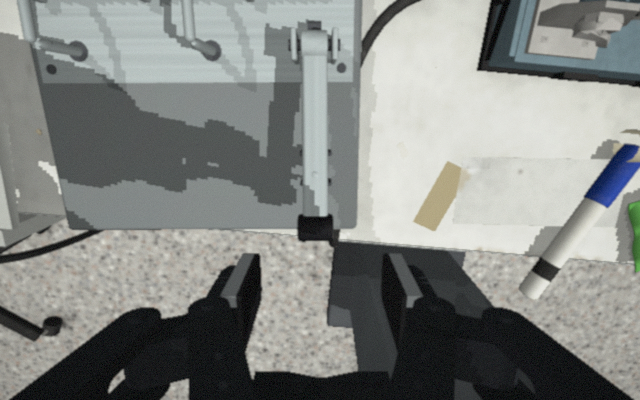

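View pics/s2c.png

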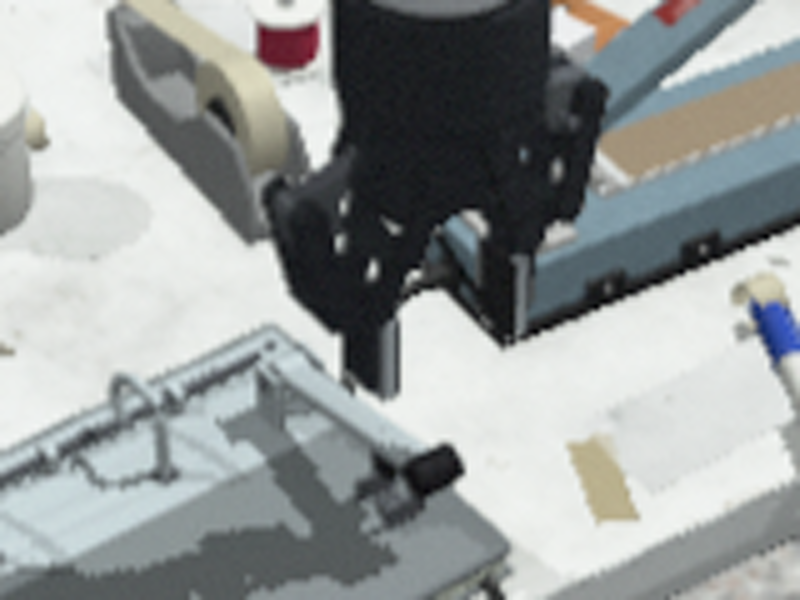

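The side view shows the open fingers above and to either side of the knob (435,470). In the wrist view the knob (315,228) is roughly central between the pads. Next I'll descend and pinch it.

Call:
arm_command([
  [0,0,0,-0.02,0,0.5,0.6],
  [0,0,0,0,0,0.33,0.6],
  [0,0,0,0,0,0,0.6],
])

```text
clock: 3.7
tool_pos: [0.3886, 0.2466, 0.0583]
ee_rot: [[0.996, 0.092, -0.0], [0.092, -0.996, -0.0], [-0.0, 0.0, -1.0]]
ft_force: [0.1, -0.3, -0.5]
finger_gap: 0.606
```

```bash
python3 -c "
from h import *
c=cap('wrist','w3');plan([.3887,.248,.057],.095)
crop('w3',200,150,440,330,3.3,'w3c')"
```

```text
clock 3.75 pos [0.3891 0.2469 0.0596] yaw 0.0922 F [0.56 0.49 0.19] gap 0.603 q [ 0.49 -0.27  1.85 -0.    1.56  1.97] tilt [ 1.1e-03  6.0e-04 -1.0e+00]
tool shift units [-0.007 -0.022  0.051] rows 0.06232113692081331
rz total units -0.020385895561548153
```

View pics/w3c.png

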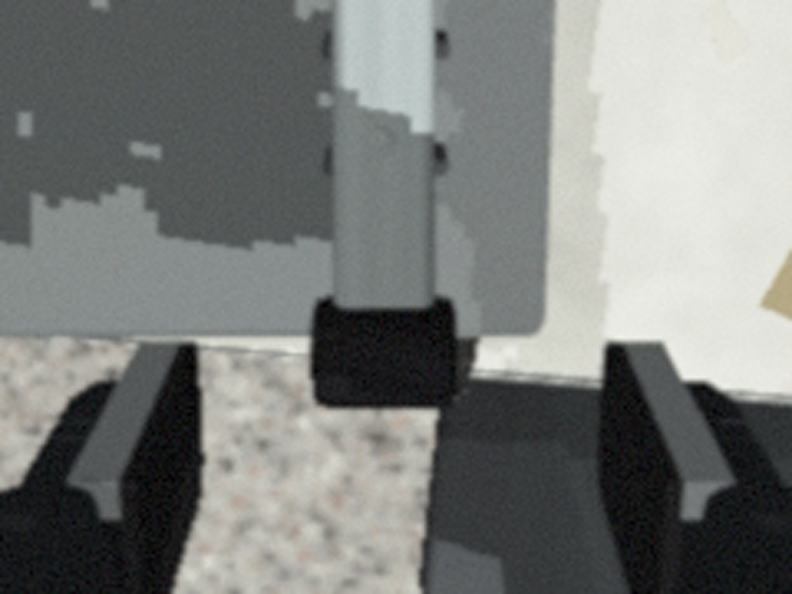

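```bash
python3 -c "
from h import *
w=load('w3'); s=arm.get_state(); p=s['tool_pos'];R=s['ee_rot']
for q in [(.011,.026,.011),(-.011,.026,.011),(.011,.026,-.02),(.011,.026,0),(0,0,0),(0,0,-.008),(0,.01,-.004),(0,-.01,-.004)]:
    u,v=w2px(w,p+R@np.array(q)); print(q,round((u-200)*3.3),round((v-150)*3.3))
print(w2px(w,[.3887,.248,.0575]))
print(px2w(w,317,253), px2w(w,317,248))
"
```

```text
(0.011, 0.026, 0.011) 572 253
(-0.011, 0.026, 0.011) 566 390
(0.011, 0.026, -0.02) 607 339
(0.011, 0.026, 0) 583 280
(0, 0, 0) 394 354
(0, 0, -0.008) 393 379
(0, 0.01, -0.004) 467 366
(0, -0.01, -0.004) 320 366
(np.float64(316.93867254669976), np.float64(256.0360845410256))
[0.39382142 0.24833911 0.0656813 ] [0.39541088 0.24850169 0.06383309]
```

Call:
arm_command([
  [0,0,0,0,-0.02,0,0.3],
  [0,0,0,0,0,0,0.1],
  [0,0,0,0,0,0,0.1],
  [0,0,0,0,0,0,0],
  [0,0,0,0,0,0,0],
])

```text
clock: 4.25
tool_pos: [0.3886, 0.2478, 0.0585]
ee_rot: [[0.996, 0.092, 0.0], [0.092, -0.996, 0.0], [0.0, -0.0, -1.0]]
ft_force: [0.7, 0.1, -0.2]
finger_gap: 0.006
```

```bash
python3 -c "
from h import *
c=cap('wrist','w4');plan([.3887,.248,.057],.095)
crop('w4',200,150,440,330,3.3,'w4c')"
```

```text
clock 4.3 pos [0.3885 0.2478 0.0583] yaw 0.0923 F [ 0.74 -0.34  0.2 ] gap 0.001 q [ 0.49 -0.26  1.85  0.    1.55  1.97] tilt [ 1.e-04  1.e-04 -1.e+00]
tool shift units [ 0.004 -0.004  0.026] rows 0.02998548667047213
rz total units -0.01953118368998684
```

View pics/w4c.png

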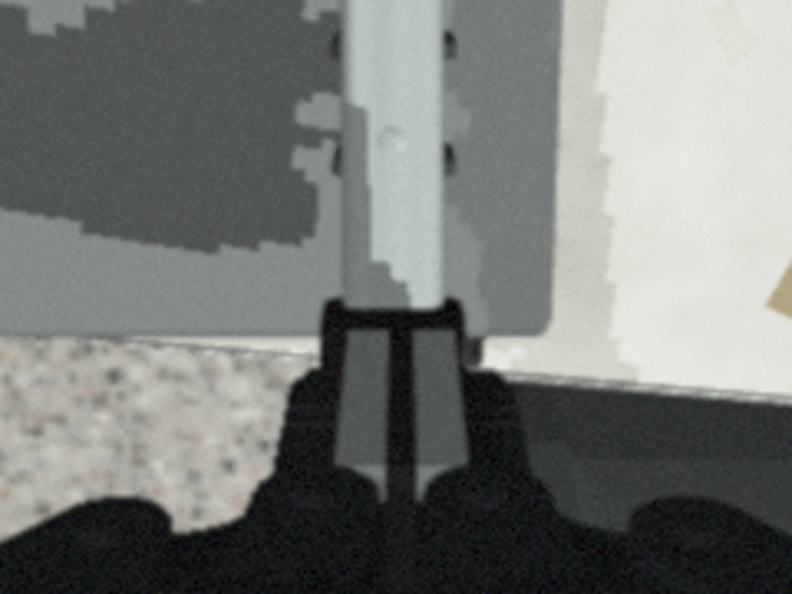

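```bash
python3 -c "
from h import *
w=load('w4'); s=arm.get_state(); p=s['tool_pos'];R=s['ee_rot']
for (x,y) in [(368,335),(365,380),(362,420),(358,455),(435,335),(438,400),(440,455),(400,315),(340,315),(390,200),(340,345),(315,400),(480,420)]:
    u=round(200+x/3.3);v=round(150+y/3.3)
    P=px2w(w,u,v,float(w['z_map'][v,u])); print((x,y),P.round(4),'tool',(R.T@(P-p)).round(4))
for n in ('w2','w3'):
    pass
"
```

```text
(368, 335) [0.3986 0.2519 0.076 ] tool [ 0.0104 -0.0032 -0.0177]
(365, 380) [0.3985 0.252  0.0881] tool [ 0.0103 -0.0033 -0.0298]
(362, 420) [0.3986 0.2521 0.0981] tool [ 0.0104 -0.0034 -0.0398]
(358, 455) [0.3988 0.2525 0.1063] tool [ 0.0107 -0.0038 -0.0479]
(435, 335) [0.3998 0.2438 0.0772] tool [ 0.0109  0.005  -0.0189]
(438, 400) [0.3999 0.244  0.0944] tool [ 0.0109  0.0049 -0.0361]
(440, 455) [0.3992 0.2443 0.1055] tool [ 0.0103  0.0045 -0.0472]
(400, 315) [0.3967 0.2481 0.0633] tool [ 0.0082  0.0005 -0.005 ]
(340, 315) [0.3958 0.2561 0.0629] tool [ 0.008  -0.0076 -0.0045]
(390, 200) [0.411  0.2507 0.0588] tool [ 0.0227 -0.0009 -0.0004]
(340, 345) [0.3924 0.2556 0.066 ] tool [ 0.0046 -0.0075 -0.0077]
(315, 400) [0.394  0.258  0.0852] tool [ 0.0063 -0.0096 -0.0269]
(480, 420) [0.396  0.2389 0.0906] tool [ 0.0066  0.0095 -0.0323]
```

```bash
python3 -c "
from h import *
c=cap('side','s4');c=cap('scene','c4')
crop('s4',240,200,360,320,5.5,'s4c')
crop('c4',240,210,360,330,5.5,'c4c')
for n in('s4','c4'): print(w2px(load(n),[.3887,.248,.0575]),w2px(load(n),[.3887,.248,.0575-.011]))"
```

```text
(np.float64(306.90078704009983), np.float64(294.16101400992704)) (np.float64(306.8876079438115), np.float64(298.3701587777678))
(np.float64(309.88896024855046), np.float64(289.88229145639013)) (np.float64(309.9637638097753), np.float64(292.24018152563565))
```

View pics/s4c.png

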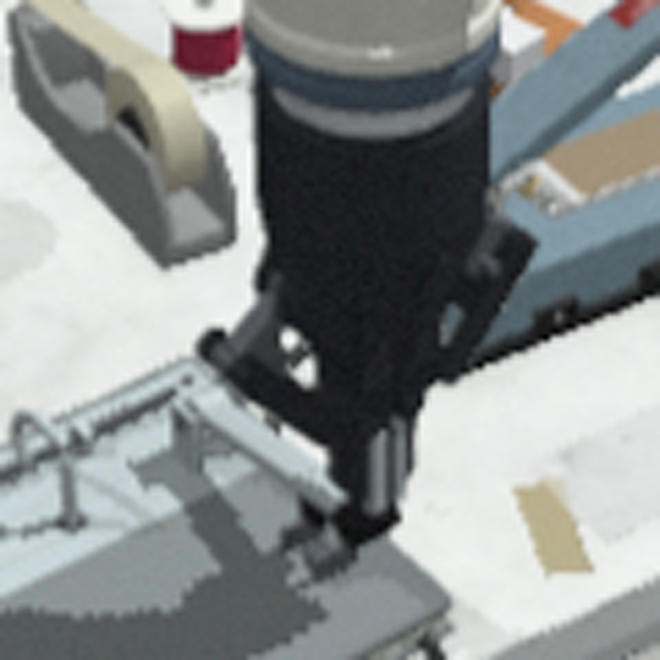

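View pics/c4c.png

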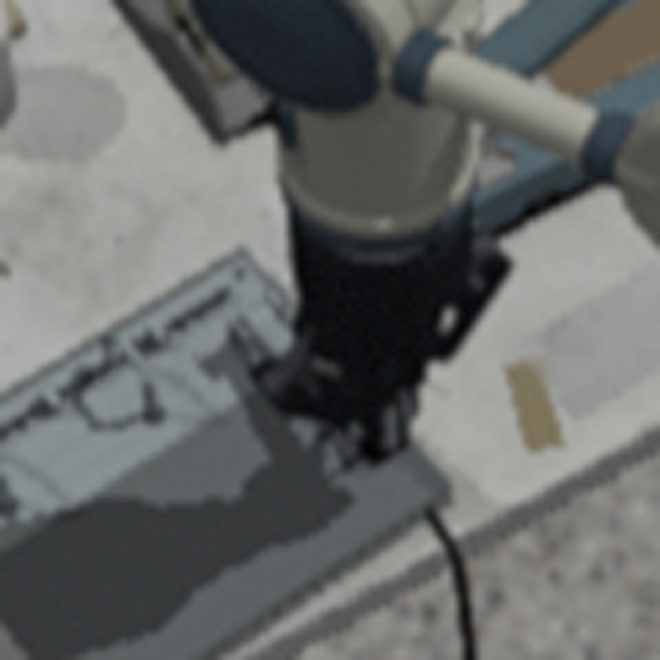

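The side crop shows the shut fingertips ending just above the knob (385,510), not around it, so the visible tips are behind where the text puts them. I'll lift clear and measure the real tip offset.

Call:
arm_command([
  [0,0,0,0,0,-0.8,0],
  [0,0,0,0,0,0,0],
])

```text
clock: 4.6
tool_pos: [0.3905, 0.2489, 0.1032]
ee_rot: [[0.996, 0.092, 0.007], [0.092, -0.996, 0.004], [0.007, -0.003, -1.0]]
ft_force: [0.6, 0.7, 0.7]
finger_gap: -0.007
```

```bash
python3 -c "
from h import *
c=cap('side','s5');c=cap('wrist','w5')
crop('s5',240,180,360,300,5.5,'s5c')
crop('w5',200,150,440,330,3.3,'w5c')
plan([.3887,.248,.057],.095)
s=arm.get_state();p=s['tool_pos'];R=s['ee_rot']
for d in (-.02,-.01,0,.011):
    q=p+R@np.array([0,0,d]); u,v=w2px(load('s5'),q); print(d,(u-240)*5.5,(v-180)*5.5)
"
```

```text
clock 4.7 pos [0.3892 0.2481 0.0993] yaw 0.0923 F [ 0.61 -0.05 -0.22] gap -0.004 q [ 0.49 -0.28  1.79 -0.    1.63  1.97] tilt [ 0.0022  0.0012 -1.    ]
tool shift units [-0.012  0.003  0.847] rows 0.9407623572956262
rz total units -0.019443778311978726
-0.02 367.429941820804 491.41022687420906
-0.01 367.2998582662565 514.0404898814083
0 367.1713326318911 536.3997259813888
0.011 367.0317206477736 560.6876225608773
```

View pics/s5c.png

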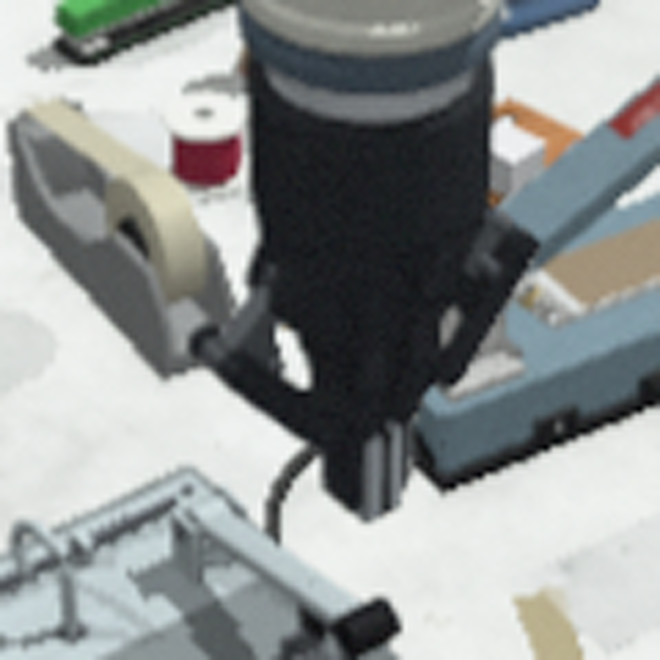

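View pics/w5c.png

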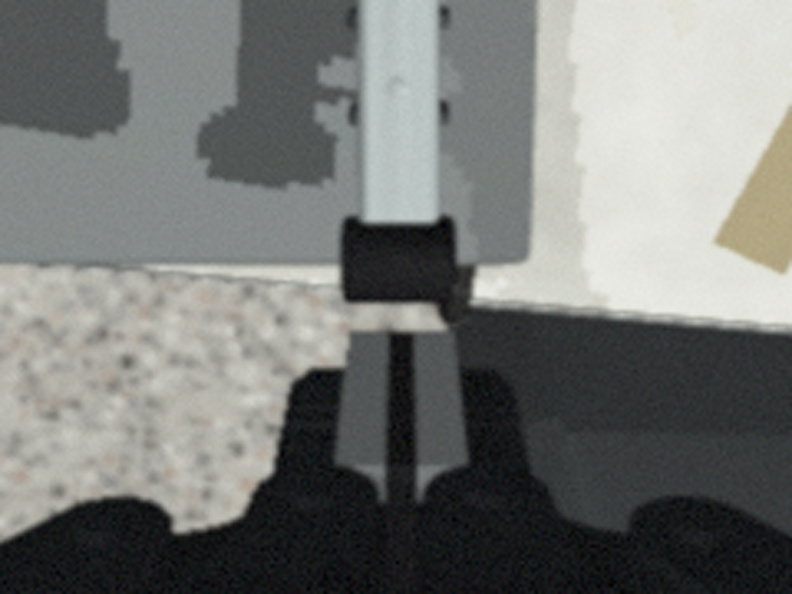

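The shut tips measure about 14 mm *behind* the reported TCP in both cameras, against the stated 11 mm ahead. I'll use the measured offset. With the gripper open, I'll go to TCP z ≈ 0.030, watching the force.

Call:
arm_command([
  [0,0,0,0,0,0,0.6],
  [0,0,0,0,0,0,0.6],
  [0,0,0,0,0,0.4,0.6],
  [0,0,0,0,0,0.4,0.6],
  [0,0,0,0,0,0.2,0.6],
  [0,0,0,0,0,0,0.6],
])

```text
clock: 5.3
tool_pos: [0.3872, 0.247, 0.0458]
ee_rot: [[0.996, 0.092, -0.004], [0.092, -0.996, -0.002], [-0.004, 0.002, -1.0]]
ft_force: [-0.1, -0.8, 0.4]
finger_gap: 0.6
```

Call:
arm_command([
  [0,0,0,0,0,0.1,0.6],
  [0,0,0,0,0,0.1,0.6],
])

```text
clock: 5.5
tool_pos: [0.3891, 0.2481, 0.0389]
ee_rot: [[0.996, 0.092, 0.002], [0.092, -0.996, 0.001], [0.002, -0.001, -1.0]]
ft_force: [0.0, -0.7, -0.1]
finger_gap: 0.599
```

Call:
arm_command([
  [0,0,0,0,0,0.1,0.6],
  [0,0,0,0,0,0.1,0.6],
  [0,0,0,0,0,0,0.6],
])

```text
clock: 5.8
tool_pos: [0.3881, 0.2476, 0.0274]
ee_rot: [[0.996, 0.092, -0.001], [0.092, -0.996, -0.001], [-0.001, 0.0, -1.0]]
ft_force: [-0.1, -0.9, -0.5]
finger_gap: 0.601
```

```bash
python3 -c "
from h import *
c=cap('side','s6');c=cap('wrist','w6')
crop('s6',240,210,360,330,4,'s6c')
crop('w6',200,150,440,330,3.3,'w6c')
plan([.3887,.248,.03],.095)"

```

```text
clock 5.9 pos [0.3885 0.2478 0.0282] yaw 0.0923 F [-0.23  0.24 -0.22] gap 0.598 q [ 0.49 -0.24  1.89 -0.    1.5   1.97] tilt [-1.e-04 -1.e-04 -1.e+00]
tool shift units [ 0.005 -0.004 -0.037] rows 0.041703783530379596
rz total units -0.01959865017518611
```

View pics/s6c.png

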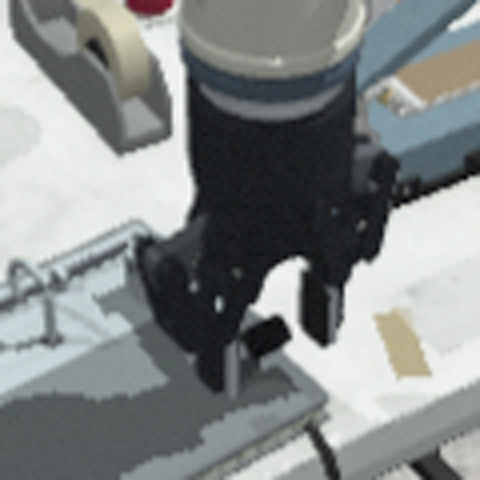

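View pics/w6c.png

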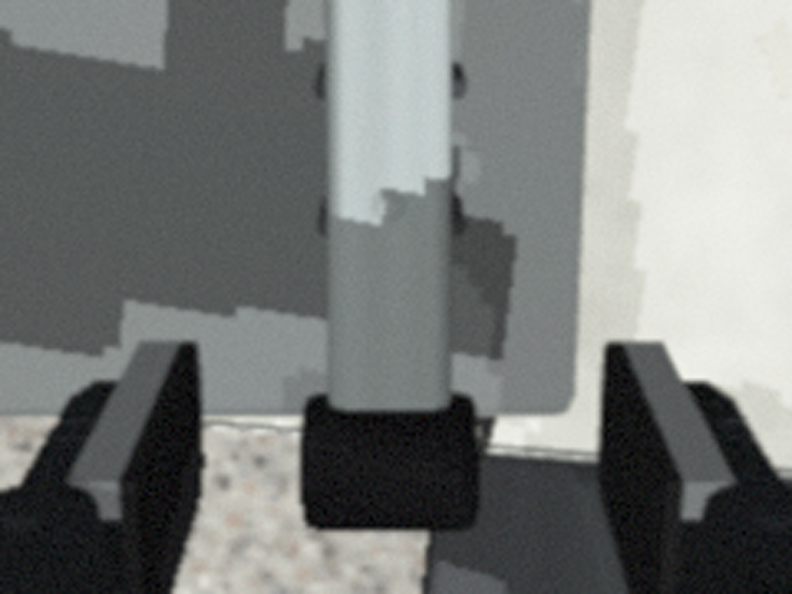

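Now the knob (270,335 in the side crop) sits between the pads. Closing.

Call:
arm_command([
  [0,0,0,0,0,0,0.3],
  [0,0,0,0,0,0,0.1],
  [0,0,0,0,0,0,0],
  [0,0,0,0,0,0,0],
  [0,0,0,0,0,0,0],
])

```text
clock: 6.4
tool_pos: [0.3886, 0.2488, 0.0287]
ee_rot: [[0.996, 0.093, 0.001], [0.093, -0.996, 0.002], [0.001, -0.002, -1.0]]
ft_force: [-1.5, 4.8, 1.3]
finger_gap: 0.218
```

```bash
python3 -c "
from h import *
plan([.3887,.248,.03],.095)
q0=-.044
for q in np.arange(q0,.93,.06):
    a=q+.22; a0=q0+.22
    print(round(q,3),((np.array([-np.cos(a),-np.sin(a)])+np.array([np.cos(a0),np.sin(a0)]))*.1/.05).round(3))
"
```

```text
clock 6.4 pos [0.3886 0.2488 0.0287] yaw 0.0928 F [-1.54  4.83  1.27] gap 0.218 q [ 0.49 -0.24  1.89  0.    1.5   1.97] tilt [ 5.0e-04  2.2e-03 -1.0e+00]
tool shift units [ 0.001  0.016 -0.026] rows 0.03382330855676156
rz total units -0.01600636380447376
-0.044 [0. 0.]
0.016 [ 0.025 -0.117]
0.076 [ 0.056 -0.233]
0.136 [ 0.095 -0.347]
0.196 [ 0.14  -0.458]
0.256 [ 0.191 -0.566]
0.316 [ 0.25  -0.671]
0.376 [ 0.314 -0.772]
0.436 [ 0.384 -0.87 ]
0.496 [ 0.46  -0.963]
0.556 [ 0.542 -1.051]
0.616 [ 0.628 -1.134]
0.676 [ 0.72  -1.211]
0.736 [ 0.816 -1.284]
0.796 [ 0.916 -1.35 ]
0.856 [ 1.019 -1.41 ]
0.916 [ 1.127 -1.464]
```

Call:
arm_command([
  [0,0,0,0.025,0,-0.117,0],
  [0,0,0,0.031,0,-0.116,0],
  [0,0,0,0.039,0,-0.114,0],
  [0,0,0,0.045,0,-0.111,0],
  [0,0,0,0.051,0,-0.108,0],
])

```text
clock: 6.9
tool_pos: [0.3967, 0.2494, 0.0546]
ee_rot: [[0.996, 0.093, -0.004], [0.093, -0.996, 0.001], [-0.004, -0.001, -1.0]]
ft_force: [0.9, 6.5, -7.4]
finger_gap: 0.218
```

Call:
arm_command([
  [0,0,0,0.059,0,-0.105,0],
  [0,0,0,0.064,0,-0.101,0],
  [0,0,0,0.07,0,-0.098,0],
  [0,0,0,0.076,0,-0.093,0],
  [0,0,0,0.082,0,-0.088,0],
])

```text
clock: 7.4
tool_pos: [0.4141, 0.2511, 0.0792]
ee_rot: [[0.996, 0.093, -0.004], [0.093, -0.996, 0.001], [-0.004, -0.001, -1.0]]
ft_force: [0.0, 5.2, -6.4]
finger_gap: 0.218
```

Call:
arm_command([
  [0,0,0,0.086,0,-0.083,0],
  [0,0,0,0.092,0,-0.077,0],
  [0,0,0,0.096,0,-0.073,0],
  [0,0,0,0.1,0,-0.066,0],
  [0,0,0,0.1,0,-0.06,0],
])

```text
clock: 7.9
tool_pos: [0.4384, 0.2534, 0.098]
ee_rot: [[0.996, 0.093, -0.002], [0.093, -0.996, 0.001], [-0.002, -0.002, -1.0]]
ft_force: [0.2, 6.2, -2.9]
finger_gap: 0.212
```

```bash
python3 -c "
from h import *
c=cap('side','s7')
crop('s7',180,150,380,330,4,'s7c')
plan([.3887,.248,.03],.095)"

```

```text
clock 7.95 pos [0.4393 0.2535 0.0985] yaw 0.093 F [ 0.99  5.51 -3.61] gap 0.216 q [ 0.45 -0.15  1.68  0.    1.61  1.93] tilt [-8.0e-04  1.8e-03 -1.0e+00]
tool shift units [-1.016  0.018  1.371] rows 1.8961678697153497
rz total units -0.014260603410250103
```

View pics/s7c.png

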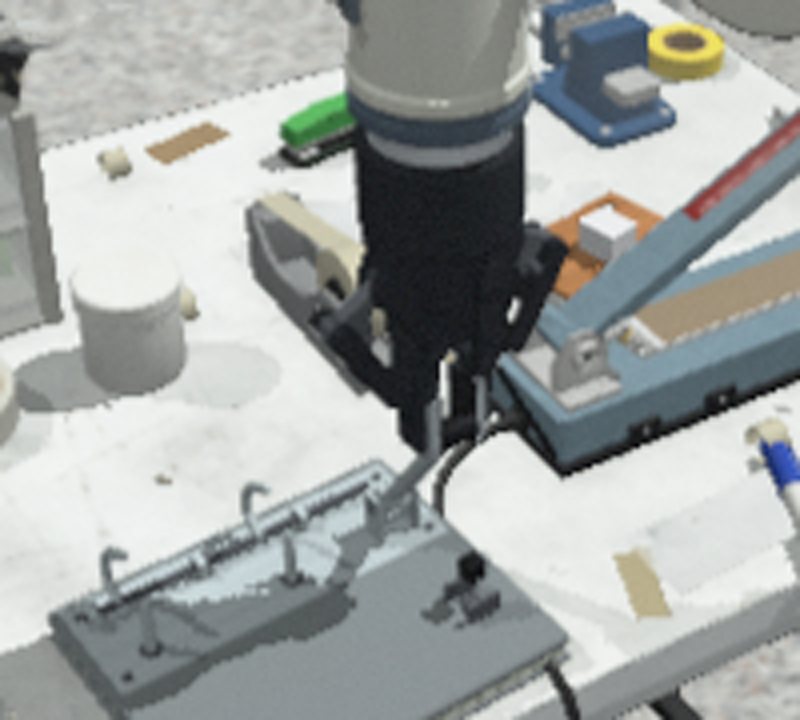

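The lever is up and both hoops stand upright at (255,495) and (115,560). Releasing, then lifting clear.

Call:
arm_command([
  [0,0,0,0,0,0,0.5],
  [0,0,0,0,0,0,0.6],
  [0,0,0,0,0,0,0.6],
  [0,0,0,0,0,-0.3,0.6],
  [0,0,0,0,0,-0.8,0.6],
  [0,0,0,0,0,-0.9,0.6],
  [0,0,0,0,0,-0.9,0.8],
  [0,0,0,0,0,-0.9,0.8],
])

```text
clock: 8.75
tool_pos: [0.4387, 0.2521, 0.292]
ee_rot: [[0.996, 0.092, 0.002], [0.092, -0.996, 0.001], [0.002, -0.0, -1.0]]
ft_force: [0.5, 0.6, -0.5]
finger_gap: 0.803
```

```bash
python3 -c "
from h import *
c=cap('side','s8')
crop('s8',180,220,340,340,5,'s8c')
plan([.659,.0065,.29],.235)"

```

```text
clock 8.8 pos [0.4398 0.2526 0.3008] yaw 0.092 F [-3.82 -2.46  3.07] gap 0.798 q [ 0.45 -0.14  1.31 -0.    1.95  1.93] tilt [ 0.0124  0.0058 -0.9999]
tool shift units [3.91  5.305 0.241] rows 7.327655588098885
rz total units -1.0243494559692243
```

View pics/s8c.png

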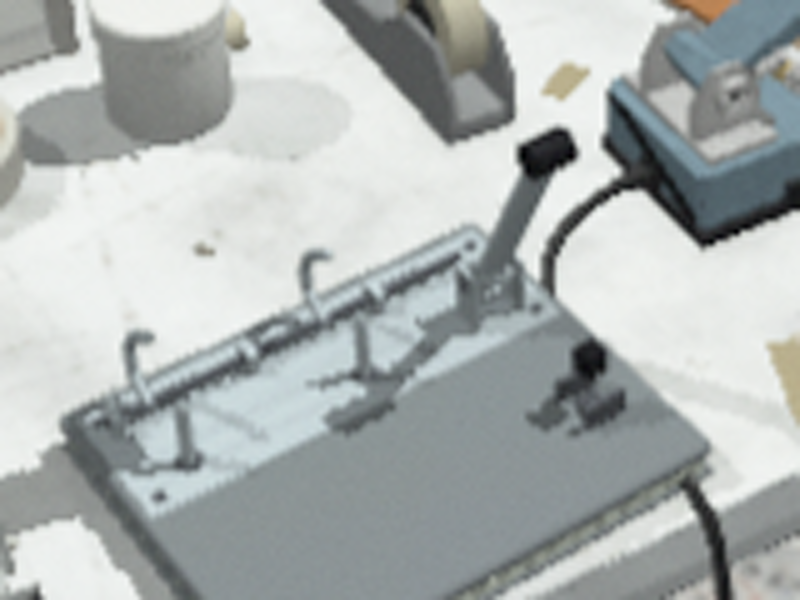

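The file stands open: lever up with its knob at (548,150), hoops upright, catch black at (590,360). Now to the card.

Call:
arm_command([
  [0,0,0,0.49,0.66,0,0.8],
  [0,0,0,0.49,0.66,0,0.8],
  [0,0,0,0.49,0.66,0,0.8],
  [0,0,0,0.49,0.66,0,0.8],
  [0,0,0,0.49,0.66,0,0.8],
  [0,0,0,0.49,0.66,0,0.8],
  [0,0,0,0.49,0.66,0,0.8],
  [0,0,0,0.49,0.66,0,0.8],
])

```text
clock: 9.6
tool_pos: [0.6593, 0.0061, 0.2898]
ee_rot: [[0.996, 0.092, 0.001], [0.092, -0.996, -0.0], [0.001, 0.0, -1.0]]
ft_force: [0.6, 0.5, -0.5]
finger_gap: 0.805
```

Call:
arm_command([
  [0,0,-1,0,0,0,0.8],
  [0,0,0,0,0,0,0.8],
  [0,0,0,0,0,0,0.8],
])

```text
clock: 9.9
tool_pos: [0.6584, 0.0078, 0.2897]
ee_rot: [[0.974, 0.227, 0.001], [0.227, -0.974, 0.0], [0.001, 0.0, -1.0]]
ft_force: [-0.3, 0.4, 0.0]
finger_gap: 0.8
```

```bash
python3 -c "
from h import *
c=cap('wrist','w9')
plan([.659,.0065,.29],.235)"

```

```text
clock 9.95 pos [0.6583 0.0082 0.2899] yaw 0.2296 F [-0.03 -0.86 -0.26] gap 0.801 q [-0.04  0.28  0.89  0.    1.97  1.3 ] tilt [ 0.0015  0.     -1.    ]
tool shift units [ 0.006  0.037 -0.001] rows 0.04138499389785286
rz total units -0.03883992715853833
```

View pics/w9.png

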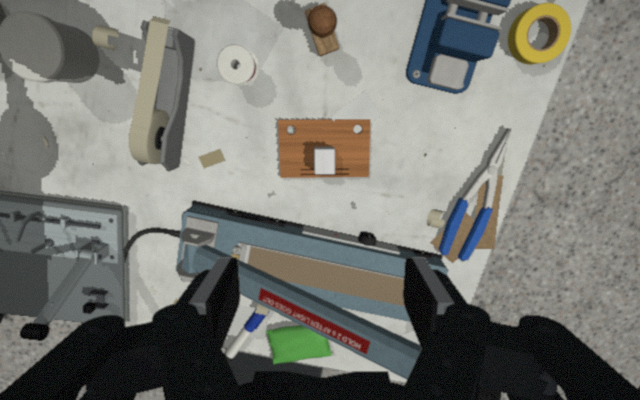

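```bash
python3 -c "
from h import *
crop('w9',265,105,385,190,6.5,'w9c')"

```

```text
(no output)
```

View pics/w9c.png

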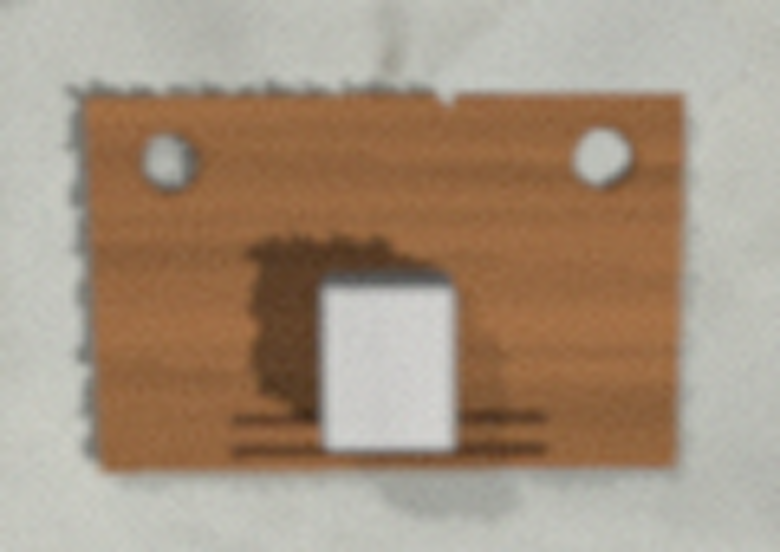

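The crop shows the holes at (168,161) and (603,157), and the block's top face centred at (388,367).

```bash
python3 - <<'E'
from h import *
w=load('w9'); b=lambda x,y:(265+x/6.5,105+y/6.5)
H=[onplane(w,*b(*p),.005) for p in [(168,161),(603,157)]]
y=H[0]-H[1]; yaw=np.arctan2(-y[0],y[1]); print('holes',H,np.linalg.norm(y),'yaw',yaw)
X=np.array([np.cos(yaw),np.sin(yaw),0]); print('centre from holes',(H[0]+H[1])/2-.035*X)
print('block top',onplane(w,*b(388,367),.027), 'depth',px2w(w,*map(int,b(388,367))), px2w(w,*map(int,b(600,400))))
C=[onplane(w,*b(*p),.005) for p in [(88,95),(683,95),(677,467),(98,467)]]
C=np.array(C); print('card mid-12',C.mean(0)-.012*X, np.linalg.norm(C[0]-C[1]),np.linalg.norm(C[1]-C[2]))
c=load('scene0'); a2=lambda x,y:(240+x/4.2,110+y/4.2)
print('tri hole', tri([(w,*b(168,161)),(c,*a2(312,367))]),tri([(w,*b(603,157)),(c,*a2(388,308))]))
# finger tip vs tool frame, gap .8
s=arm.get_state()
for d in [(0,0,0)]: print(w2px(w,s['tool_pos']))
E
```

```text
holes [array([0.6862408 , 0.05096944, 0.005     ]), array([ 0.70510239, -0.02679715,  0.005     ])] 0.08002125318338735 yaw 0.237946248284951
centre from holes [0.66165775 0.00383639 0.005     ]
block top [0.66173384 0.00381374 0.027     ] depth [0.66214696 0.00474229 0.02745602] [ 0.66187667 -0.03717867  0.00500392]
card mid-12 [0.66157335 0.00376631 0.005     ] 0.10864882283210511 0.06915150385487764
tri hole [ 0.68576638  0.05143651 -0.00084173] [ 0.70515565 -0.02679415 -0.00130452]
(np.float64(319.1764443749093), np.float64(257.42006743754666))
```

```bash
python3 - <<'E'
from h import *
for n,st in [('w4',(.3885,.2478,.0583,.0923)),('w5',(.3892,.2481,.0993,.0923)),('w6',(.3885,.2478,.0282,.0923)),('w9',(.6583,.0082,.2899,.2296))]:
    w=load(n); p=np.array(st[:3]); y=st[3]; R=np.array([[np.cos(y),np.sin(y),0],[np.sin(y),-np.cos(y),0],[0,0,-1]])
    z=w['z_map']; f,Rc,t=geom(w); v,u=np.nonzero((z>0)&(z<.3)); zz=z[v,u]
    W=(np.c_[(u-float(w['cx']))/f*zz,(v-float(w['cy']))/f*zz,zz]-t)@Rc; T=(W-p)@R
    m=(abs(T[:,0]-.0105)<.002)&(abs(T[:,1])<.06)&(T[:,2]>-.06)&(v>240)
    for sgn in(1,-1):
        k=m&(T[:,1]*sgn>0); 
        if k.sum(): print(n,sgn,'tip z',np.percentile(T[k,2],[95,99,100]).round(4),'y',np.percentile(T[k,1],[1,50,99]).round(4),k.sum())
E
python3 -c "
from h import *
crop('w9',180,230,450,330,2.9,'w9f')"
```

```text
w4 1 tip z [-0.0174 -0.0025 -0.0012] y [0.0001 0.0047 0.0302] 1428
w4 -1 tip z [-0.0176 -0.0025 -0.001 ] y [-0.0289 -0.004  -0.0001] 1249
w5 1 tip z [-0.0212 -0.0181 -0.0169] y [0.0002 0.0042 0.028 ] 1156
w5 -1 tip z [-0.0213 -0.0184 -0.017 ] y [-0.0267 -0.0036 -0.0001] 1053
w6 1 tip z [-0.0221 -0.0191 -0.0168] y [0.0007 0.0291 0.0394] 1437
w6 -1 tip z [-0.0223 -0.0191 -0.0172] y [-0.0381 -0.0275 -0.0004] 1438
w9 1 tip z [-0.0251 -0.0226 -0.0199] y [0.0349 0.0381 0.0451] 1188
w9 -1 tip z [-0.0251 -0.0227 -0.0198] y [-0.0429 -0.0361 -0.0329] 1180
```

View pics/w9f.png

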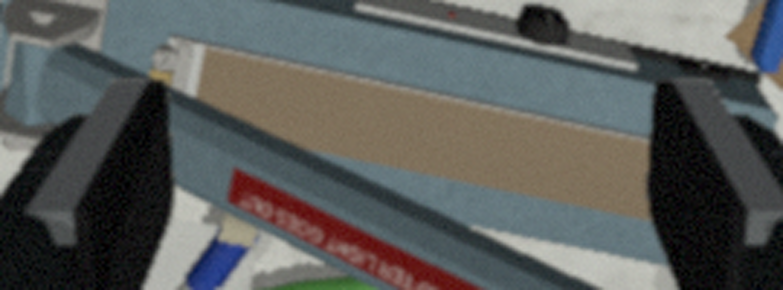

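```bash
python3 -c "
from h import *
plan([.6617,.0038,-.006],.238)"
```

```text
clock 9.95 pos [0.6583 0.0082 0.2899] yaw 0.2296 F [-0.03 -0.86 -0.26] gap 0.801 q [-0.04  0.28  0.89  0.    1.97  1.3 ] tilt [ 0.0015  0.     -1.    ]
tool shift units [0.038 0.1   5.919] rows 6.577790425800774
rz total units -0.060325844475944225
```

Call:
arm_command([
  [0,0,-0.06,0.04,0.1,0.8,0.6],
  [0,0,0,0,0,0.9,0.6],
  [0,0,0,0,0,0.9,0.6],
  [0,0,0,0,0,0.9,0.6],
  [0,0,0,0,0,0.8,0.6],
  [0,0,0,0,0,0.5,0.6],
  [0,0,0,0,0,0.2,0.6],
  [0,0,0,0,0,0,0.6],
])

```text
clock: 10.75
tool_pos: [0.6608, 0.004, 0.038]
ee_rot: [[0.971, 0.238, -0.002], [0.238, -0.971, 0.0], [-0.002, -0.001, -1.0]]
ft_force: [0.5, 0.6, 0.9]
finger_gap: 0.6
```

```bash
python3 -c "
from h import *
c=cap('wrist','w10')
plan([.6617,.0038,-.006],.238)"

```

```text
clock 10.8 pos [0.6619 0.0038 0.04  ] yaw 0.2402 F [-0.4  -0.43  0.62] gap 0.599 q [-0.05  0.29  1.32 -0.    1.52  1.28] tilt [ 1.3e-03 -1.0e-04 -1.0e+00]
tool shift units [-0.005 -0.002  0.92 ] rows 1.0227710766483655
rz total units 0.015545209768839777
```

View pics/w10.png

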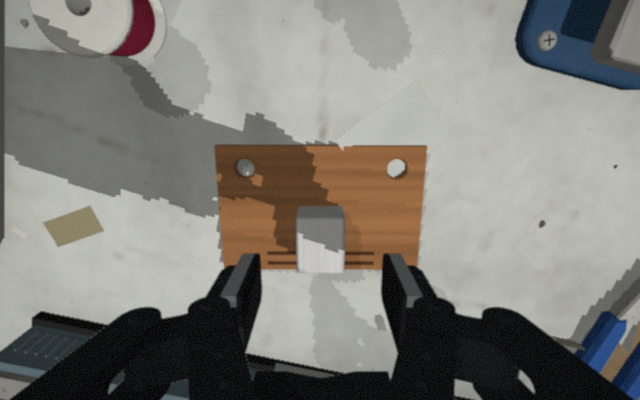

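The block (320,240) is centred between the pads (250 and 393). Continuing down slowly.

Call:
arm_command([
  [0,0,0,0,0,0.35,0.6],
  [0,0,0,0,0,0.25,0.6],
  [0,0,0,0,0,0,0.6],
])

```text
clock: 11.1
tool_pos: [0.6603, 0.0033, 0.006]
ee_rot: [[0.971, 0.238, -0.004], [0.238, -0.971, 0.0], [-0.004, -0.001, -1.0]]
ft_force: [-1.0, -0.2, -0.9]
finger_gap: 0.599
```

Call:
arm_command([
  [0,0,0,0,0,0.15,0.6],
  [0,0,0,0,0,0.1,0.6],
  [0,0,0,0,0,0,0.6],
])

```text
clock: 11.4
tool_pos: [0.6612, 0.0032, -0.0049]
ee_rot: [[0.971, 0.238, -0.001], [0.238, -0.971, 0.0], [-0.001, -0.0, -1.0]]
ft_force: [-0.1, 0.8, -0.2]
finger_gap: 0.6
```

```bash
python3 -c "
from h import *
c=cap('wrist','w11')
plan([.6617,.0038,-.006],.238)
crop('w11',180,150,460,330,2.8,'w11c')"

```

```text
clock 11.45 pos [ 0.6614  0.0032 -0.0043] yaw 0.2401 F [-0.41 -0.02 -0.27] gap 0.603 q [-0.05  0.32  1.37  0.    1.45  1.28] tilt [-8.e-04  1.e-04 -1.e+00]
tool shift units [ 0.008 -0.01   0.034] rows 0.040594179375158766
rz total units 0.015326151932990957
```

View pics/w11c.png

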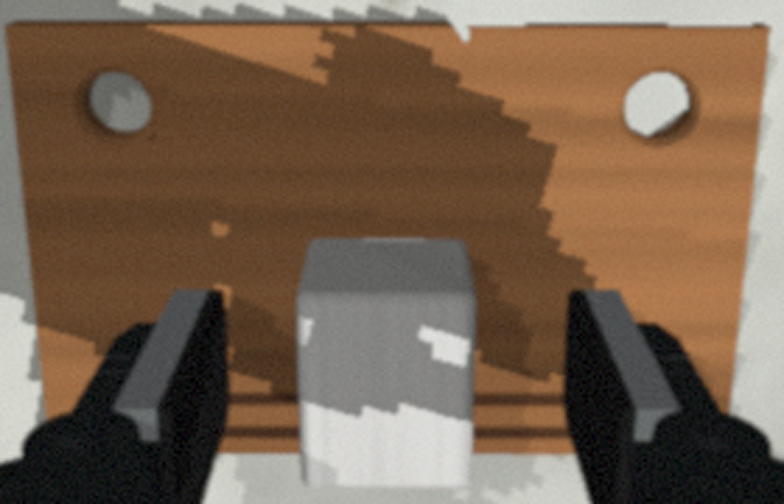

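The pads stand on both sides of the block, clear of the card. Closing.

Call:
arm_command([
  [0,0,0,0,-0.02,0,0.4],
  [0,0,0,0,0,0,0.2],
  [0,0,0,0,0,0,0],
  [0,0,0,0,0,0,0],
  [0,0,0,0,0,0,0],
  [0,0,0,0,0,0,0],
])

```text
clock: 12.05
tool_pos: [0.6619, 0.0042, -0.0031]
ee_rot: [[0.971, 0.238, 0.001], [0.238, -0.971, -0.0], [0.001, 0.0, -1.0]]
ft_force: [0.9, 1.1, 3.6]
finger_gap: 0.264
```

Call:
arm_command([
  [0,0,0,0,0,-0.2,0],
  [0,0,0,0,0,-0.4,0],
  [0,0,0,0,0,-0.4,0],
  [0,0,0,0,0,0,0],
])

```text
clock: 12.45
tool_pos: [0.6632, 0.0041, 0.0499]
ee_rot: [[0.971, 0.238, 0.005], [0.238, -0.971, -0.0], [0.005, 0.002, -1.0]]
ft_force: [1.1, 0.2, -0.5]
finger_gap: 0.268
```

```bash
python3 -c "
from h import *
c=cap('wrist','w12')
plan([.45,.35,.30],.095)"

```

```text
clock 12.5 pos [0.6624 0.0041 0.0479] yaw 0.2403 F [ 0.22 -1.23 -2.36] gap 0.267 q [-0.05  0.29  1.32 -0.    1.54  1.29] tilt [ 3.e-03 -2.e-04 -1.e+00]
tool shift units [-2.465 -7.725 -5.057] rows 10.618008191521094
rz total units 1.0404147137826014
```

View pics/w12.png

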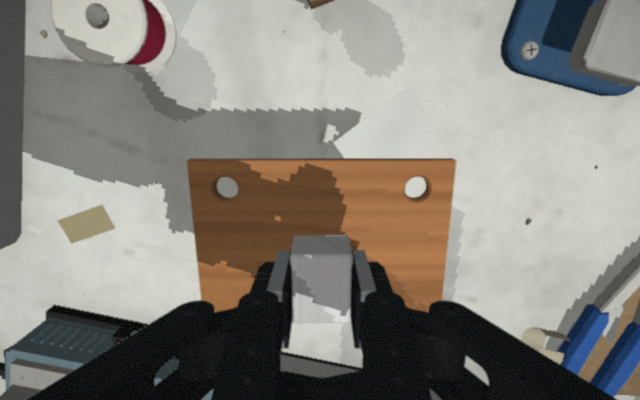

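The card is held level, holes at (227,187) and (416,187). Lifting higher and carrying it to the file.

Call:
arm_command([
  [0,0,0,0,0,-0.5,0],
  [0,0,0,0,0,-0.8,0],
  [0,0,0,0,0,-0.9,0],
  [0,0,0,0,0,-0.9,0],
  [0,0,0.3,0,0,-0.7,0],
  [0,0,0.5,0,0,-0.3,0],
  [0,0,0.25,0,0,0,0],
  [0,0,0,0,0,0,0],
])

```text
clock: 13.3
tool_pos: [0.6614, 0.0042, 0.2501]
ee_rot: [[0.996, 0.093, -0.001], [0.093, -0.996, 0.0], [-0.001, -0.0, -1.0]]
ft_force: [0.1, -0.4, -1.1]
finger_gap: 0.265
```

```bash
python3 -c "
from h import *
plan([.392,.351,.25],.0955)"

```

```text
clock 13.3 pos [0.6614 0.0042 0.2501] yaw 0.0934 F [ 0.08 -0.41 -1.14] gap 0.265 q [-0.05  0.27  0.97 -0.    1.9   1.43] tilt [-1.3e-03  1.0e-04 -1.0e+00]
tool shift units [-4.719 -7.409  0.009] rows 9.759889767380235
rz total units -0.015315323383665527
```

Call:
arm_command([
  [0,0,0,-0.3,-0.5,0,0],
  [0,0,0,-0.4,-0.63,0,0],
  [0,0,0,-0.4,-0.63,0,0],
  [0,0,0,-0.4,-0.63,0,0],
  [0,0,0,-0.4,-0.63,0,0],
  [0,0,0,-0.4,-0.63,0,0],
  [0,0,0,-0.4,-0.63,0,0],
  [0,0,0,-0.4,-0.63,0,0],
])

```text
clock: 14.1
tool_pos: [0.4826, 0.2349, 0.249]
ee_rot: [[0.996, 0.095, -0.003], [0.095, -0.996, -0.001], [-0.003, 0.001, -1.0]]
ft_force: [1.1, 1.0, -1.1]
finger_gap: 0.262
```

Call:
arm_command([
  [0,0,0,-0.4,-0.63,0,0],
  [0,0,0,-0.4,-0.63,0,0],
  [0,0,0,-0.4,-0.63,0,0],
  [0,0,0,-0.3,-0.5,0,0],
  [0,0,0,-0.12,-0.11,0.4,0],
  [0,0,0,0,0,0.6,0],
  [0,0,0,0,0,0,0],
  [0,0,0,0,0,0,0],
])

```text
clock: 14.9
tool_pos: [0.3913, 0.3504, 0.1997]
ee_rot: [[0.996, 0.094, -0.003], [0.094, -0.996, -0.002], [-0.003, 0.002, -1.0]]
ft_force: [0.3, -0.5, 0.3]
finger_gap: 0.264
```

```bash
python3 -c "
from h import *
c=cap('wrist','w13')
plan([.392,.351,.20],.0955)"

```

```text
clock 14.95 pos [0.3919 0.3508 0.2014] yaw 0.0937 F [ 0.23 -0.64 -0.18] gap 0.263 q [ 0.67 -0.11  1.46 -0.    1.79  2.14] tilt [-4.e-04 -4.e-04 -1.e+00]
tool shift units [ 0.001 -0.004  0.028] rows 0.03173967451988893
rz total units -0.012876991577452576
```

View pics/w13.png

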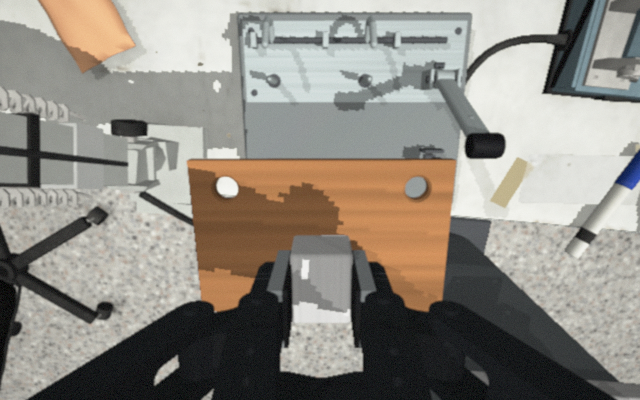

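Both holes (227,187), (416,187) and both pins (≈(274,80), (365,80)) are visible. Enlarging.

```bash
python3 -c "
from h import *
crop('w13',185,5,465,215,2.85,'w13c'); crop('w13',230,60,400,105,4.6,'w13d')"

```

```text
(no output)
```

View pics/w13c.png

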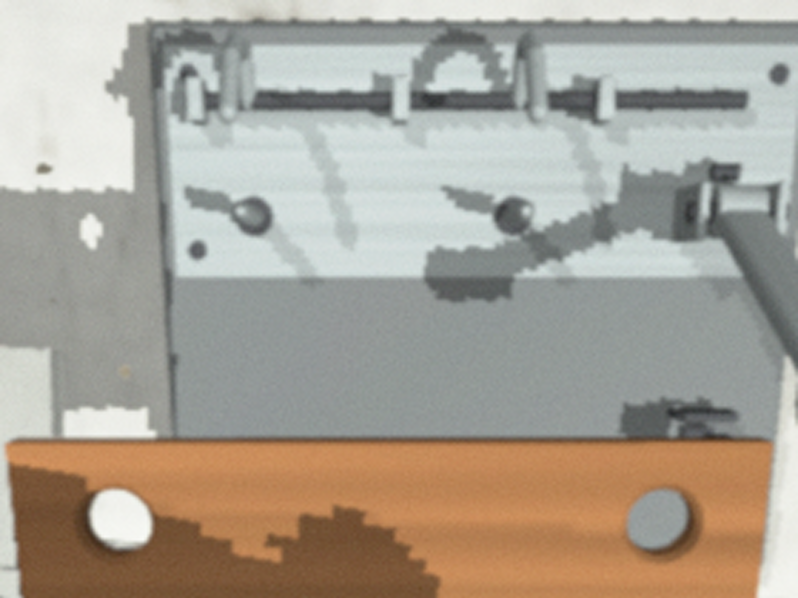

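View pics/w13d.png

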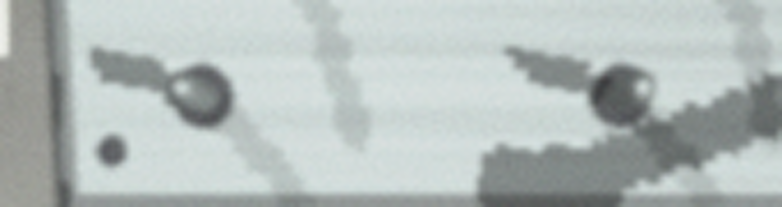

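```bash
python3 - <<'E'
from h import *
w=load('w13'); d=lambda x,y:(230+x/4.6,60+y/4.6); b=lambda x,y:(185+x/2.85,5+y/2.85)
f,R,t=geom(w); print('cam',-R.T@t)
for nm,z,pts in [('base',.018,[(204,98),(617,98)]),('tip',.048,[(188,86),(637,84)]),('mid',.034,[(199,95),(622,94)])]:
    P=[onplane(w,*d(*p),z) for p in pts]; y=P[0]-P[1]; print(nm,P[0].round(4),P[1].round(4),'mid',((P[0]+P[1])/2).round(4),np.linalg.norm(y),np.arctan2(-y[0],y[1]))
for nm,p in (('L',(.4728,.3987)),('R',(.4806,.3187))):
    print([tuple(np.round(((np.array(w2px(w,[*p,z]))-[230,60])*4.6))) for z in(.018,.050)])
hz=np.median(w['z_map'][200:204,300:340]); P=px2w(w,320,200); print('card top z',P, px2w(w,230,215),px2w(w,410,215))
h=P[2]
H=[onplane(w,*b(*p),h) for p in [(120,519),(660,520)]]; y=H[0]-H[1]; yaw=np.arctan2(-y[0],y[1])
X=np.array([np.cos(yaw),np.sin(yaw),0]); s=arm.get_state(); C=(H[0]+H[1])/2-.035*X
print('holes',H,np.linalg.norm(y),'yaw',yaw,'C',C,'tool pos',s['tool_pos'],'C in tool',s['ee_rot'].T@(C-s['tool_pos']))
E
```

```text
cam [0.46137943 0.35676601 0.35398858]
base [0.4731 0.3988 0.018 ] [0.4805 0.3199 0.018 ] mid [0.4768 0.3593 0.018 ] 0.07925100491701471 0.09439979158444736
tip [0.4737 0.3979 0.048 ] [0.4815 0.32   0.048 ] mid [0.4776 0.3589 0.048 ] 0.0783048425645758 0.09862129732512157
mid [0.4729 0.3977 0.034 ] [0.4804 0.3208 0.034 ] mid [0.4767 0.3592 0.034 ] 0.07726181475330256 0.09664069489745554
[(np.float64(204.0), np.float64(100.0)), (np.float64(182.0), np.float64(91.0))]
[(np.float64(623.0), np.float64(98.0)), (np.float64(645.0), np.float64(89.0))]
card top z [0.42110245 0.35317296 0.20808131] [0.4108815  0.39066297 0.20793008] [0.41802111 0.31437305 0.20781521]
holes [array([0.42301932, 0.39211528, 0.20808131]), array([0.43025778, 0.31368456, 0.20808131])] 0.07876402803716652 yaw 0.092030498046884 C [0.39178666 0.3496834  0.20808131] tool pos [0.39194759 0.35077871 0.20141006] C in tool [-0.00026568  0.00107776 -0.00667075]
```

Call:
arm_command([
  [0,0,-0.02,0.5,-0.03,0.3,0],
  [0,0,0,0.5,0,0.6,0],
  [0,0,0,0,0,0.8,0],
  [0,0,0,0,0,0.6,0],
  [0,0,0,0,0,0.2,0],
  [0,0,0,0,0,0,0],
  [0,0,0,0,0,0,0],
])

```text
clock: 15.65
tool_pos: [0.4426, 0.3579, 0.0789]
ee_rot: [[0.995, 0.096, 0.003], [0.096, -0.995, 0.002], [0.003, -0.002, -1.0]]
ft_force: [-1.0, 1.5, 0.1]
finger_gap: 0.263
```

```bash
python3 -c "
from h import *
c=cap('wrist','w14');c=cap('side','s14')
plan([.4415,.3557,.075],.0955)
crop('s14',170,200,330,320,5,'s14c');crop('w14',185,120,465,220,2.85,'w14c')"

```

```text
clock 15.75 pos [0.4427 0.3581 0.0793] yaw 0.0965 F [ 0.67 -0.57 -1.23] gap 0.265 q [ 0.62  0.02  1.55 -0.    1.56  2.09] tilt [ 0.0039  0.0028 -1.    ]
tool shift units [-0.029  0.046  0.086] rows 0.11327825922349939
rz total units 0.00742365641117463
```

View pics/w14.png

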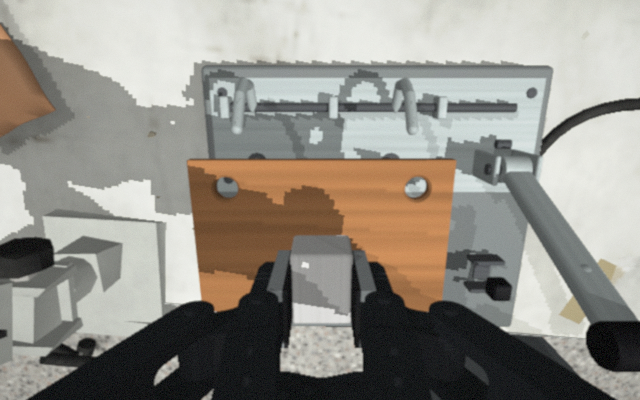

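View pics/s14c.png

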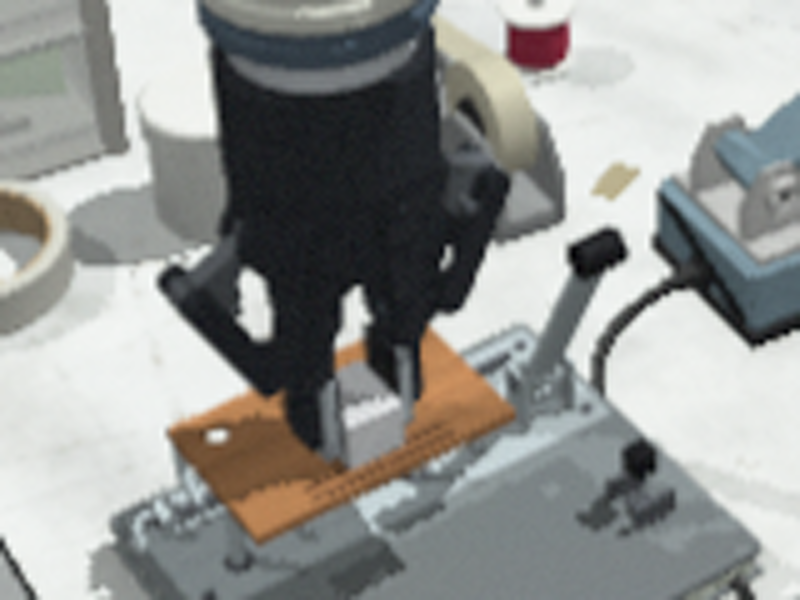

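```bash
python3 - <<'E'
from h import *
crop('w14',190,140,450,210,3,'w14c')
w=load('w14'); s=arm.get_state(); print(px2w(w,320,200), px2w(w,240,215),px2w(w,400,215))
h=.083
for h in (px2w(w,320,200)[2],):
    H=[onplane(w,227.5,187,h),onplane(w,417,187,h)]
    print(H,((H[0]+H[1])/2).round(4),np.linalg.norm(H[0]-H[1]))
for p in [(.4728,.3987),(.4806,.3187)]:
    print([tuple(np.round(w2px(w,[*p,z]),1)) for z in (.018,.044,.05)])
E
```

```text
[0.47236672 0.3606601  0.0875462 ] [0.46236484 0.39393956 0.08714892] [0.46896735 0.32612311 0.08710713]
[array([0.47420894, 0.39945902, 0.0875462 ]), array([0.48183713, 0.32111633, 0.0875462 ])] [0.478  0.3603 0.0875] 0.07871319877143941
[(np.float64(257.8), np.float64(163.2)), (np.float64(249.4), np.float64(171.2)), (np.float64(247.2), np.float64(173.3))]
[(np.float64(391.3), np.float64(163.2)), (np.float64(400.3), np.float64(171.2)), (np.float64(402.8), np.float64(173.3))]
```

View pics/w14c.png

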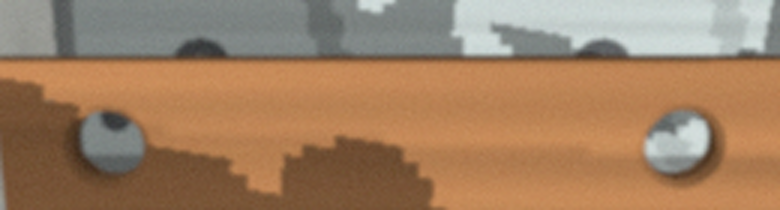

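Call:
arm_command([
  [0,0,0,-0.018,0.022,0.2,0],
  [0,0,0,0,0,0.2,0],
  [0,0,0,0,0,0.1,0],
  [0,0,0,0,0,0,0],
  [0,0,0,0,0,0,0],
  [0,0,0,0,0,0,0],
])

```text
clock: 16.35
tool_pos: [0.4409, 0.3562, 0.0515]
ee_rot: [[0.995, 0.096, 0.0], [0.096, -0.995, 0.0], [0.0, -0.0, -1.0]]
ft_force: [0.0, 0.5, -1.0]
finger_gap: 0.265
```

```bash
python3 - <<'E'
from h import *
w=cap('wrist','w15'); cap('side','s15'); crop('w15',190,140,450,210,3,'w15c'); crop('s15',190,220,310,330,6,'s15c')
plan([.4415,.3557,.015],.0955)
h=px2w(w,320,200)[2]
H=[onplane(w,227.5,187,h),onplane(w,417,187,h)]
print(h,((H[0]+H[1])/2).round(4),np.linalg.norm(H[0]-H[1]))
E
```

```text
clock 16.45 pos [0.4409 0.3562 0.0516] yaw 0.0965 F [ 0.03  0.67 -1.26] gap 0.264 q [0.62 0.03 1.59 0.   1.52 2.09] tilt [ 6.e-04  5.e-04 -1.e+00]
tool shift units [0.01  0.012 0.732] rows 0.8139330535548461
rz total units 0.007010726474443376
0.05981159763486704 [0.4762 0.3586 0.0598] 0.07883362323358699
```

View pics/w15c.png

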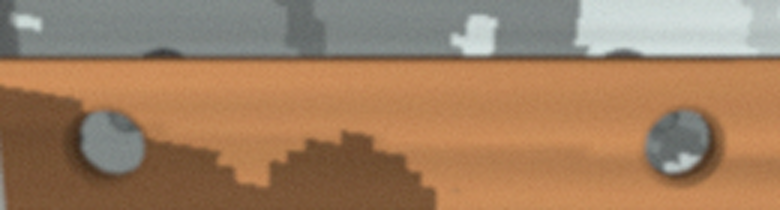

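View pics/s15c.png

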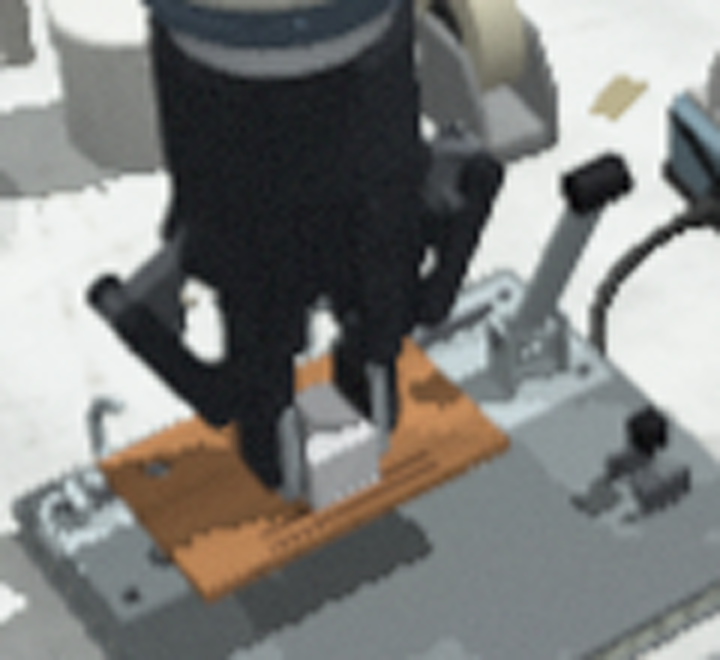

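Call:
arm_command([
  [0,0,0,0.014,-0.006,0.06,0],
  [0,0,0,0,0,0.08,0],
  [0,0,0,0,0,0.08,0],
  [0,0,0,0,0,0,0],
])

```text
clock: 16.85
tool_pos: [0.4408, 0.3561, 0.039]
ee_rot: [[0.995, 0.096, -0.001], [0.096, -0.995, -0.001], [-0.002, 0.001, -1.0]]
ft_force: [0.3, -0.1, -2.1]
finger_gap: 0.268
```

```bash
python3 - <<'E'
from h import *
w=cap('wrist','w16'); crop('w16',190,140,450,210,3,'w16c')
plan([.4415,.3557,.015],.0955)
E
```

```text
clock 16.9 pos [0.441  0.3562 0.0395] yaw 0.0964 F [-0.26 -0.44 -0.2 ] gap 0.263 q [0.62 0.04 1.6  0.   1.5  2.09] tilt [-1.e-03 -7.e-04 -1.e+00]
tool shift units [0.01  0.01  0.489] rows 0.5437629608071594
rz total units 0.006763402639402947
```

View pics/w16c.png

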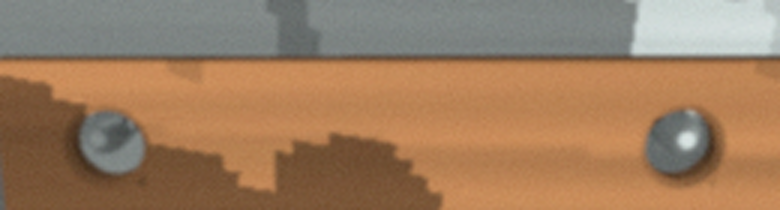

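Both cone tips show inside the holes, (97,138) and (688,138), with no force. Going down in small steps.

Call:
arm_command([
  [0,0,0,0,-0.006,0.08,0],
  [0,0,0,0,0,0.08,0],
  [0,0,0,0,0,0.08,0],
  [0,0,0,0,0,0,0],
])

```text
clock: 17.3
tool_pos: [0.4409, 0.3564, 0.0272]
ee_rot: [[0.995, 0.096, -0.001], [0.096, -0.995, -0.001], [-0.001, 0.001, -1.0]]
ft_force: [0.0, 0.3, -1.1]
finger_gap: 0.267
```

Call:
arm_command([
  [0,0,0,0,0,0.08,0],
  [0,0,0,0,0,0.06,0],
  [0,0,0,0,0,0,0],
])

```text
clock: 17.6
tool_pos: [0.441, 0.3565, 0.0205]
ee_rot: [[0.995, 0.096, -0.001], [0.096, -0.995, -0.001], [-0.001, 0.001, -1.0]]
ft_force: [-0.9, 0.2, -2.3]
finger_gap: 0.266
```

```bash
python3 - <<'E'
from h import *
w=cap('wrist','w17'); crop('w17',190,140,450,210,3,'w17c');cap('side','s17');crop('s17',190,220,310,330,6,'s17c')
plan([.4415,.3557,.015],.0955)
print([px2w(w,*p)[2].round(4) for p in [(320,200),(240,215),(400,215),(300,165),(400,165)]])
E
```

```text
clock 17.7 pos [0.4413 0.3567 0.0211] yaw 0.0964 F [ 0.28 -0.42 -1.15] gap 0.267 q [ 0.62  0.06  1.62 -0.    1.46  2.09] tilt [-1.e-04 -1.e-04 -1.e+00]
tool shift units [0.003 0.02  0.122] rows 0.13722024275306652
rz total units 0.006591032525496941
[np.float64(0.0285), np.float64(0.0284), np.float64(0.0281), np.float64(0.0284), np.float64(0.0288)]
```

View pics/w17c.png

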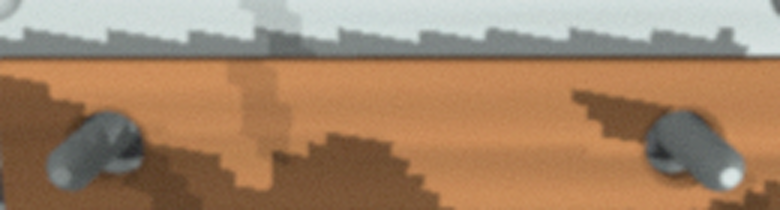

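View pics/s17c.png

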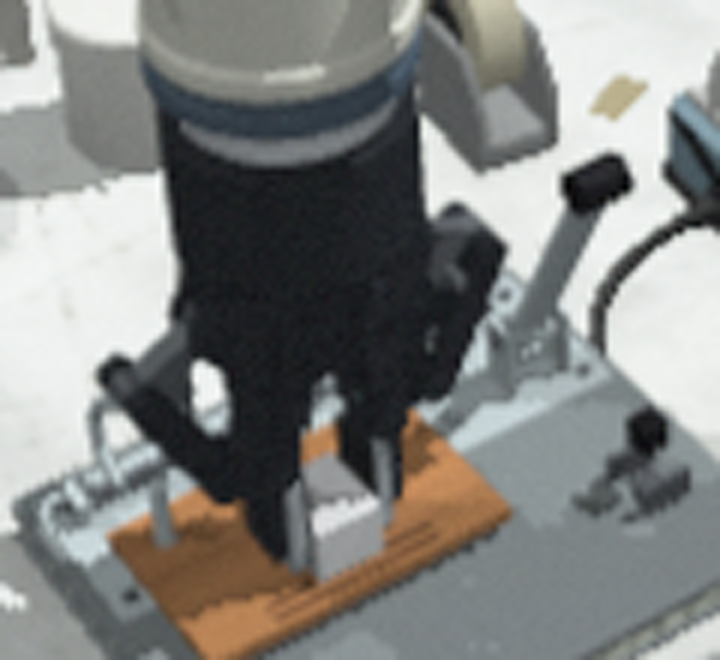

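Both pins pass through the holes; the card's top is at 0.0285 with 5 mm left to go.

Call:
arm_command([
  [0,0,0,0,0,0.05,0],
  [0,0,0,0,0,0.04,0],
  [0,0,0,0,0,0,0],
])

```text
clock: 18.0
tool_pos: [0.4411, 0.3566, 0.0162]
ee_rot: [[0.995, 0.096, -0.001], [0.096, -0.995, -0.0], [-0.001, 0.0, -1.0]]
ft_force: [0.2, 0.2, -0.8]
finger_gap: 0.266
```

```bash
python3 - <<'E'
from h import *
plan([.4415,.3557,.015],.0955)
w=cap('wrist','w18')
print([px2w(w,*p)[2].round(4) for p in [(320,200),(240,215),(400,215),(300,165),(400,165)]])
E
```

```text
clock 18.0 pos [0.4411 0.3566 0.0162] yaw 0.0964 F [ 0.24  0.25 -0.79] gap 0.266 q [ 0.62  0.06  1.62 -0.    1.46  2.09] tilt [-6.e-04 -4.e-04 -1.e+00]
tool shift units [0.006 0.018 0.025] rows 0.03466418842508519
rz total units 0.006635742371803562
[np.float64(0.0241), np.float64(0.0245), np.float64(0.0246), np.float64(0.0244), np.float64(0.0244)]
```

Call:
arm_command([
  [0,0,0,0,0,0.02,0],
  [0,0,0,0,0,0,0.32],
  [0,0,0,0,0,0,0.4],
  [0,0,0,0,0,0,0.5],
  [0,0,0,0,0,0,0.5],
  [0,0,0,0,0,0,0.5],
  [0,0,0,0,0,0,0.5],
])

```text
clock: 18.75
tool_pos: [0.4413, 0.3567, 0.0157]
ee_rot: [[0.995, 0.096, 0.0], [0.096, -0.995, 0.0], [0.0, -0.0, -1.0]]
ft_force: [0.4, 0.1, -1.0]
finger_gap: 0.5
```

Call:
arm_command([
  [0,0,0,0,0,-0.2,0.5],
  [0,0,0,0,0,-0.6,0.5],
  [0,0,0,0,0,-0.9,0.5],
  [0,0,0,0,0,-0.9,0.5],
  [0,0,0,0,0,-0.9,0.5],
  [0,0,0,0,0,-0.5,0.5],
  [0,0,0,0,0,0,0.5],
  [0,0,0,0,0,0,0],
])

```text
clock: 19.55
tool_pos: [0.4415, 0.3568, 0.2167]
ee_rot: [[0.995, 0.096, 0.001], [0.096, -0.995, 0.001], [0.002, -0.001, -1.0]]
ft_force: [0.8, 0.1, 0.1]
finger_gap: 0.346
```

```bash
python3 - <<'E'
from h import *
plan([.4415,.3557,.015],.0955)
w=cap('wrist','w19')
cap('side','s19');crop('s19',180,210,330,330,5,'s19c')
E
```

```text
clock 19.55 pos [0.4415 0.3568 0.2167] yaw 0.0964 F [0.75 0.06 0.11] gap 0.346 q [0.62 0.   1.33 0.   1.81 2.09] tilt [ 0.0015  0.001  -1.    ]
tool shift units [-0.009  0.026  4.033] rows 4.481211938432549
rz total units 0.006527024218293134
```

View pics/w19.png

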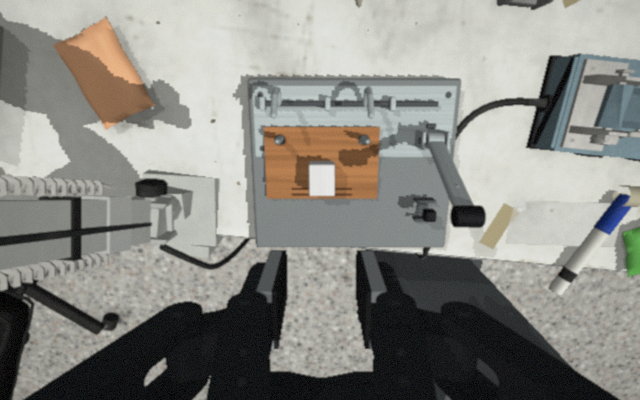

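View pics/s19c.png

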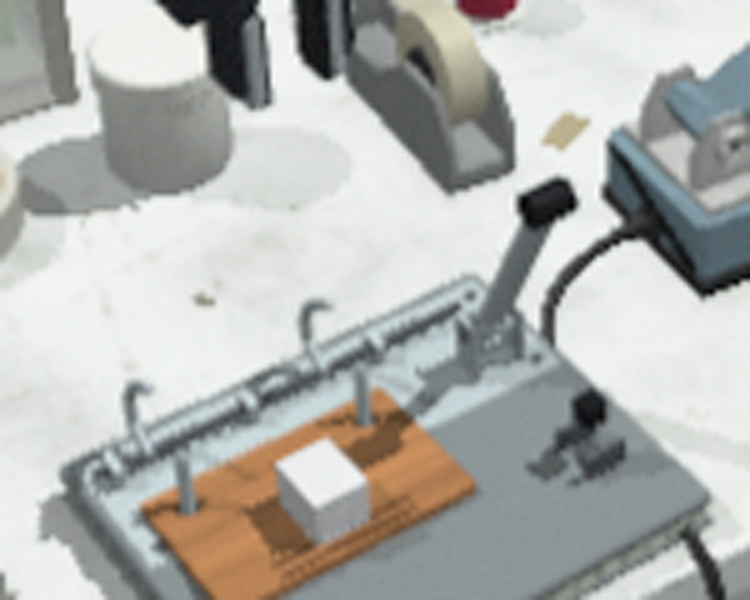

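The card lies on both pins with its block at (322,180) in the wrist view, and the fingers are clear. Measuring the card and the open knob.

```bash
python3 - <<'E'
from h import *
w=load('w19'); crop('w19',250,110,500,260,3.2,'w19c')
print('card z',[px2w(w,*p)[2].round(4) for p in [(275,190),(370,190),(320,135),(300,150),(370,150)]],'blocktop',px2w(w,322,178))
print('knob',px2w(w,467,214),px2w(w,470,212))
E
```

```text
card z [np.float64(0.0231), np.float64(0.0233), np.float64(0.0229), np.float64(0.0231), np.float64(0.0233)] blocktop [0.44352338 0.35586354 0.04524497]
knob [0.44700218 0.25685461 0.13624614] [0.4485861  0.25508139 0.1361689 ]
```

View pics/w19c.png

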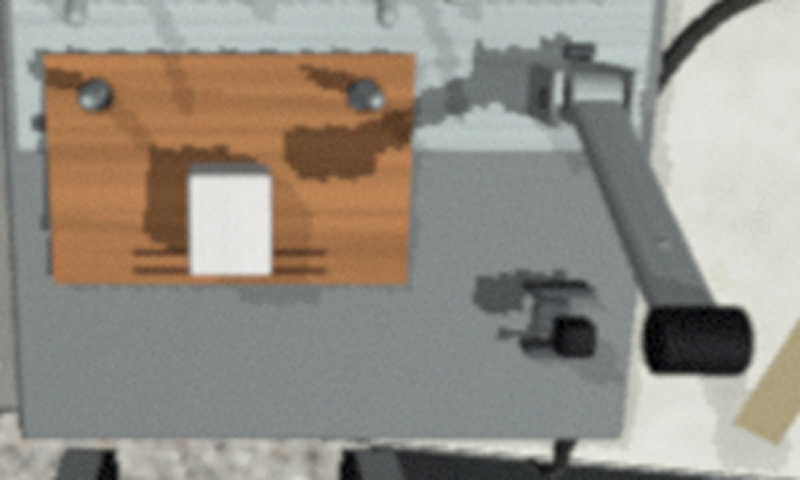

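```bash
python3 - <<'E'
from h import *
w=load('w19'); k=onplane(w,468.1,216.3,.131); print('knob',k,'block',onplane(w,321.9,180.3,.045))
plan([.4425,.2525,.1015],.0955)
E
```

```text
knob [0.44399051 0.25337396 0.131     ] block [0.44131085 0.35573993 0.045     ]
clock 19.65 pos [0.4408 0.3564 0.214 ] yaw 0.0964 F [ 0.17  0.6  -0.44] gap 0.17 q [0.62 0.   1.33 0.   1.81 2.09] tilt [-0.0021 -0.0015 -1.    ]
tool shift units [-0.162  2.068  2.254] rows 3.403889813452145
rz total units 0.006780898368594989
```

Call:
arm_command([
  [0,0,0,-0.05,0.68,0,0.6],
  [0,0,0,-0.05,0.69,0,0.6],
  [0,0,0,-0.05,0.69,0,0.6],
  [0,0,0,0,0,0.6,0.6],
  [0,0,0,0,0,0.5,0.6],
  [0,0,0,0,0,0.1,0.6],
  [0,0,0,0,0,0,0.6],
])

```text
clock: 20.35
tool_pos: [0.4427, 0.253, 0.1536]
ee_rot: [[0.995, 0.096, -0.004], [0.096, -0.995, -0.002], [-0.004, 0.001, -1.0]]
ft_force: [0.7, 0.7, -0.1]
finger_gap: 0.6
```

```bash
python3 - <<'E'
from h import *
w=cap('wrist','w20')
plan([.443,.2533,.102],.0955)
E
```

```text
clock 20.4 pos [0.4434 0.2535 0.1553] yaw 0.0967 F [1.3  0.36 1.36] gap 0.598 q [ 0.45 -0.15  1.58 -0.    1.71  1.93] tilt [-1.4e-03 -7.0e-04 -1.0e+00]
tool shift units [-0.007  0.002  1.066] rows 1.184444655208092
rz total units 0.008769787872742135
```

View pics/w20.png

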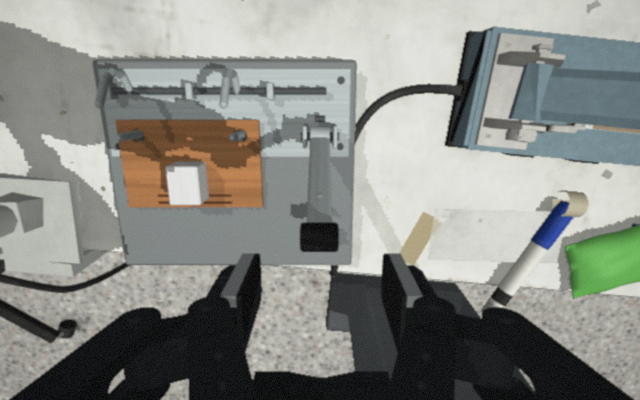

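The knob (320,237) is centred between the pads. Descending onto it and pinching.

Call:
arm_command([
  [0,0,0,0,0,0.4,0.6],
  [0,0,0,0,0,0.4,0.6],
  [0,0,0,0,0,0.24,0.6],
  [0,0,0,0,0,0,0.6],
])

```text
clock: 20.8
tool_pos: [0.4432, 0.2534, 0.1026]
ee_rot: [[0.995, 0.097, -0.002], [0.097, -0.995, -0.001], [-0.002, 0.001, -1.0]]
ft_force: [-0.8, 0.1, -0.3]
finger_gap: 0.597
```

Call:
arm_command([
  [0,0,0,0,0,0,0.3],
  [0,0,0,0,0,0,0.1],
  [0,0,0,0,0,0,0],
  [0,0,0,0,0,0,0],
  [0,0,0,0,0,0,0],
])

```text
clock: 21.3
tool_pos: [0.4444, 0.2542, 0.1055]
ee_rot: [[0.995, 0.097, 0.002], [0.097, -0.995, 0.002], [0.003, -0.002, -1.0]]
ft_force: [-1.1, 1.7, 6.4]
finger_gap: 0.22
```

```bash
python3 - <<'E'
from h import *
cap('side','s21');crop('s21',200,180,360,320,4.5,'s21c')
plan([.443,.2533,.102],.0955)
E
```

```text
clock 21.35 pos [0.4444 0.2542 0.1055] yaw 0.0968 F [-0.45  2.93  6.78] gap 0.218 q [ 0.45 -0.14  1.66  0.    1.62  1.93] tilt [ 0.0025  0.002  -1.    ]
tool shift units [-0.029  0.016  0.07 ] rows 0.08553254124425765
rz total units 0.00922322380324063
```

View pics/s21c.png

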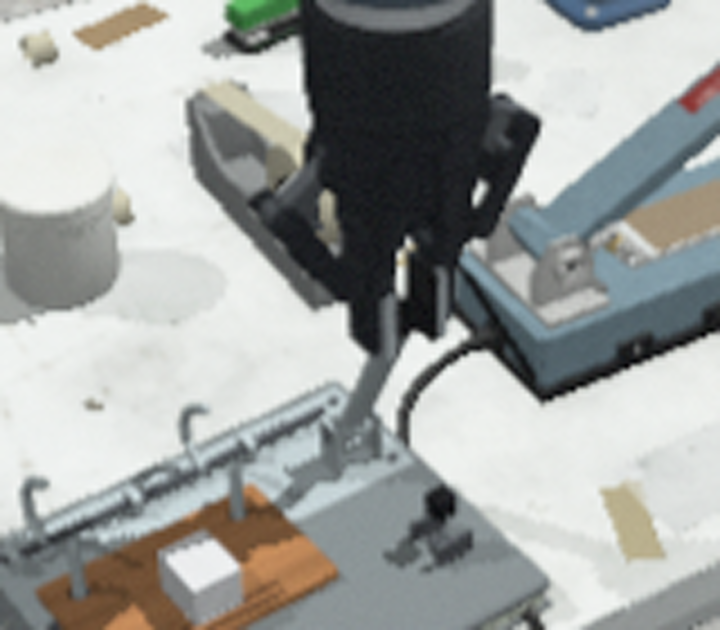

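Call:
arm_command([
  [0,0,0,-0.106,0,0.056,0],
  [0,0,0,-0.103,0,0.062,0],
  [0,0,0,-0.099,0,0.068,0],
  [0,0,0,-0.095,0,0.074,0],
  [0,0,0,-0.09,0,0.079,0],
])

```text
clock: 21.85
tool_pos: [0.421, 0.2521, 0.0909]
ee_rot: [[0.995, 0.096, 0.007], [0.096, -0.995, 0.003], [0.007, -0.003, -1.0]]
ft_force: [-2.9, -0.3, 16.0]
finger_gap: 0.221
```

Call:
arm_command([
  [0,0,0,-0.085,0,0.085,0],
  [0,0,0,-0.08,0,0.089,0],
  [0,0,0,-0.075,0,0.094,0],
  [0,0,0,-0.069,0,0.098,0],
  [0,0,0,-0.063,0,0.102,0],
])

```text
clock: 22.35
tool_pos: [0.4007, 0.2501, 0.0662]
ee_rot: [[0.995, 0.097, 0.002], [0.097, -0.995, 0.002], [0.002, -0.002, -1.0]]
ft_force: [-7.8, -1.6, 11.8]
finger_gap: 0.218
```

Call:
arm_command([
  [0,0,0,-0.056,0,0.106,0],
  [0,0,0,-0.05,0,0.109,0],
  [0,0,0,-0.043,0,0.112,0],
  [0,0,0,-0.037,0,0.114,0],
  [0,0,0,0,0,0,0],
])

```text
clock: 22.85
tool_pos: [0.3914, 0.249, 0.0417]
ee_rot: [[0.995, 0.097, 0.001], [0.097, -0.995, 0.001], [0.001, -0.001, -1.0]]
ft_force: [-2.6, 3.8, 4.0]
finger_gap: 0.215
```

```bash
python3 - <<'E'
from h import *
cap('side','s22');crop('s22',200,200,360,340,4.5,'s22c')
plan([.3887,.248,.0287],.0955)
E
```

```text
clock 22.9 pos [0.3915 0.249  0.0419] yaw 0.0967 F [-3.33  3.72  3.15] gap 0.217 q [ 0.49 -0.25  1.87  0.    1.52  1.97] tilt [ 7.0e-04  1.3e-03 -1.0e+00]
tool shift units [-0.058  0.015  0.264] rows 0.3004444326847709
rz total units 0.00854506304140254
```

View pics/s22c.png

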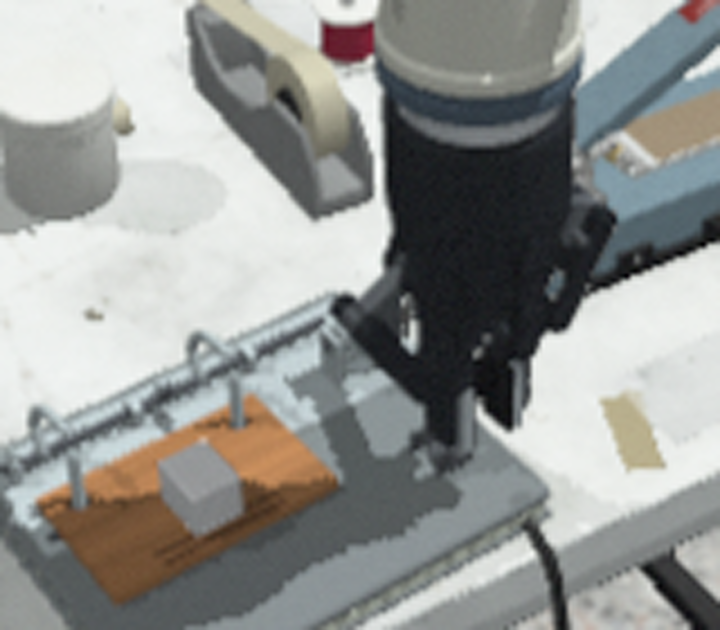

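Past the middle and the hoops are closing. A few mm more, then release.

Call:
arm_command([
  [0,0,0,-0.02,0,0.08,0],
  [0,0,0,-0.01,0,0.08,0],
  [0,0,0,0,0,0,0],
])

```text
clock: 23.2
tool_pos: [0.3896, 0.249, 0.0335]
ee_rot: [[0.995, 0.097, -0.001], [0.097, -0.995, 0.001], [-0.0, -0.001, -1.0]]
ft_force: [-5.5, 4.0, 4.4]
finger_gap: 0.218
```

Call:
arm_command([
  [0,0,0,0,0,0,0.4],
  [0,0,0,0,0,0,0.6],
  [0,0,0,0,0,0,0.6],
  [0,0,0,0,0,-0.5,0.6],
  [0,0,0,0,0,-0.5,0.6],
  [0,0,0,0,0,0,0.6],
  [0,0,0,0,0,0,0],
  [0,0,0,0,0,0,0],
])

```text
clock: 24.0
tool_pos: [0.3894, 0.2478, 0.0819]
ee_rot: [[0.995, 0.096, -0.002], [0.096, -0.995, -0.001], [-0.002, 0.001, -1.0]]
ft_force: [0.0, 0.1, -0.5]
finger_gap: 0.273
```

```bash
python3 - <<'E'
from h import *
cap('side','s23');crop('s23',180,210,360,340,4.4,'s23c')
w=cap('wrist','w23')
plan([.3887,.248,.06],.0955)
E
```

```text
clock 24.1 pos [0.3893 0.2479 0.0818] yaw 0.0964 F [-0.49  0.01 -0.04] gap 0.095 q [ 0.49 -0.27  1.82 -0.    1.6   1.97] tilt [-0.0021 -0.0012 -1.    ]
tool shift units [-0.012 -0.004  0.437] rows 0.48553101465917325
rz total units 0.006112653847874181
```

View pics/s23c.png

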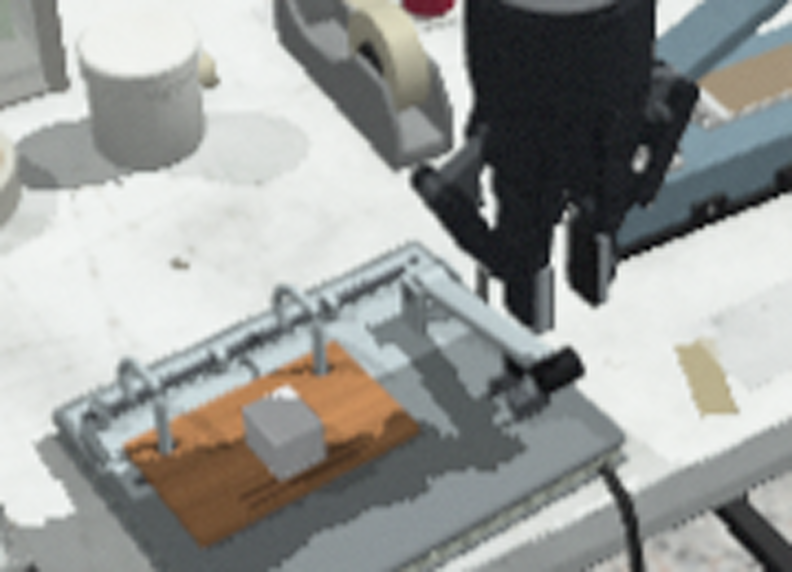

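View pics/w23.png

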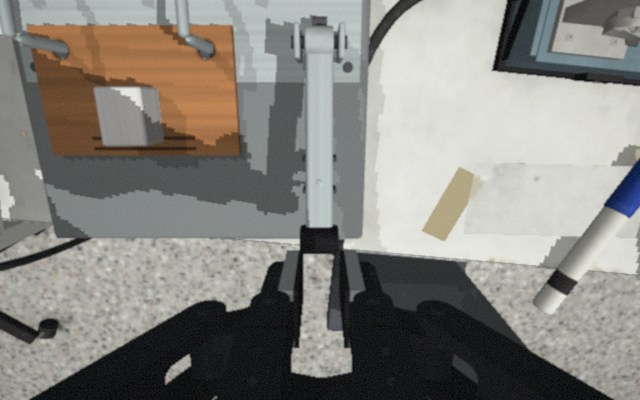

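The lever is shut with the hoops over the pins and the card in place. I'll shut the fingers and come down on the knob.

Call:
arm_command([
  [0,0,0,-0.01,0,0,0],
  [0,0,0,0,0,0,0],
  [0,0,0,0,0,0.2,0],
  [0,0,0,0,0,0.2,0],
  [0,0,0,0,0,0.1,0],
  [0,0,0,0,0,0,0],
  [0,0,0,0,0,0,0],
])

```text
clock: 24.8
tool_pos: [0.3893, 0.2482, 0.058]
ee_rot: [[0.995, 0.096, -0.0], [0.096, -0.995, -0.0], [-0.0, 0.0, -1.0]]
ft_force: [0.7, 0.3, 0.5]
finger_gap: 0.001
```

```bash
python3 - <<'E'
from h import *
cap('side','s24');crop('s24',240,220,360,320,6,'s24c')
plan([.3885,.248,.0485],.0955)
E
```

```text
clock 24.85 pos [0.3896 0.2483 0.0584] yaw 0.0965 F [-0.05  0.12 -0.4 ] gap -0.001 q [ 0.49 -0.26  1.85  0.    1.55  1.97] tilt [ 2.e-04  1.e-04 -1.e+00]
tool shift units [-0.022  0.003  0.198] rows 0.22187080655950217
rz total units 0.006835727573732447
```

View pics/s24c.png

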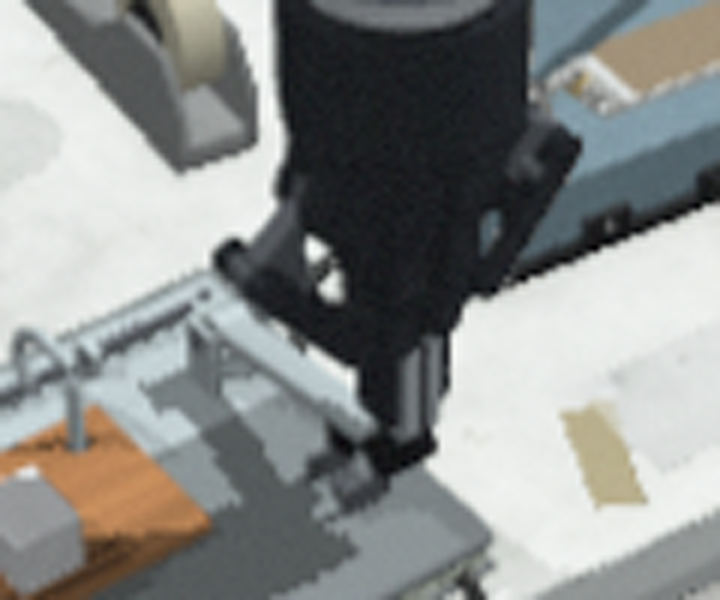

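Call:
arm_command([
  [0,0,0,-0.02,0,0.08,0],
  [0,0,0,0,0,0.06,0],
  [0,0,0,0,0,0,0],
])

```text
clock: 25.15
tool_pos: [0.3885, 0.2484, 0.0523]
ee_rot: [[0.995, 0.096, 0.001], [0.096, -0.995, 0.001], [0.001, -0.001, -1.0]]
ft_force: [-2.7, -0.4, 6.1]
finger_gap: 0.0
```

Call:
arm_command([
  [0,0,0,0,0,0.02,0],
  [0,0,0,0,0,0,0],
])

```text
clock: 25.35
tool_pos: [0.3884, 0.2484, 0.0518]
ee_rot: [[0.995, 0.097, 0.0], [0.097, -0.995, 0.001], [0.001, -0.001, -1.0]]
ft_force: [-4.5, -1.4, 8.3]
finger_gap: 0.003
```

Call:
arm_command([
  [0,0,0,0,0,0.02,0],
  [0,0,0,0,0,0,0],
])

```text
clock: 25.55
tool_pos: [0.3882, 0.2484, 0.0509]
ee_rot: [[0.995, 0.097, 0.0], [0.097, -0.995, 0.001], [0.0, -0.001, -1.0]]
ft_force: [-5.3, -1.6, 9.1]
finger_gap: -0.001
```

Contact came at TCP z ≈ 0.053, and the force holds near 9 N while the knob moves. Continuing in 1 mm steps with the force checked each time.

Call:
arm_command([
  [0,0,0,-0.006,0,0.02,0],
  [0,0,0,0,0,0,0],
])

```text
clock: 25.75
tool_pos: [0.388, 0.2484, 0.0499]
ee_rot: [[0.995, 0.097, 0.0], [0.097, -0.995, 0.001], [0.0, -0.001, -1.0]]
ft_force: [-3.5, -1.0, 9.1]
finger_gap: 0.0
```

Call:
arm_command([
  [0,0,0,-0.006,0,0.02,0],
  [0,0,0,0,0,0,0],
])

```text
clock: 25.95
tool_pos: [0.3878, 0.2484, 0.0489]
ee_rot: [[0.995, 0.097, 0.001], [0.097, -0.995, 0.001], [0.001, -0.001, -1.0]]
ft_force: [-4.2, -1.7, 9.4]
finger_gap: -0.003
```

Call:
arm_command([
  [0,0,0,-0.006,0,0.02,0],
  [0,0,0,0,0,0,0],
])

```text
clock: 26.15
tool_pos: [0.3876, 0.2484, 0.0479]
ee_rot: [[0.995, 0.097, 0.001], [0.097, -0.995, 0.001], [0.001, -0.001, -1.0]]
ft_force: [-3.7, -1.2, 8.6]
finger_gap: 0.001
```

Call:
arm_command([
  [0,0,0,-0.006,0,0.02,0],
  [0,0,0,0,0,0,0],
])

```text
clock: 26.35
tool_pos: [0.3874, 0.2484, 0.0469]
ee_rot: [[0.995, 0.096, 0.001], [0.096, -0.995, 0.001], [0.001, -0.001, -1.0]]
ft_force: [-3.5, -1.3, 8.3]
finger_gap: 0.004
```

Call:
arm_command([
  [0,0,0,-0.006,0,0.014,0],
  [0,0,0,0,0,0,0],
])

```text
clock: 26.55
tool_pos: [0.3873, 0.2484, 0.0463]
ee_rot: [[0.995, 0.096, 0.002], [0.096, -0.995, 0.001], [0.002, -0.001, -1.0]]
ft_force: [-3.9, -1.7, 8.9]
finger_gap: 0.004
```

Call:
arm_command([
  [0,0,0,-0.003,0,0.01,0],
  [0,0,0,0,0,0,0],
])

```text
clock: 26.75
tool_pos: [0.3872, 0.2484, 0.046]
ee_rot: [[0.995, 0.096, 0.002], [0.096, -0.995, 0.001], [0.002, -0.001, -1.0]]
ft_force: [-2.9, -2.3, 9.1]
finger_gap: 0.004
```

Call:
arm_command([
  [0,0,0,-0.003,0,0.01,0],
  [0,0,0,0,0,0,0],
])

```text
clock: 26.95
tool_pos: [0.3873, 0.2484, 0.0459]
ee_rot: [[0.995, 0.096, 0.002], [0.096, -0.995, 0.001], [0.002, -0.001, -1.0]]
ft_force: [-4.1, -2.0, 9.8]
finger_gap: -0.004
```

Call:
arm_command([
  [0,0,0,0,0,0.01,0],
  [0,0,0,0,0,0,0],
])

```text
clock: 27.15
tool_pos: [0.3872, 0.2484, 0.0457]
ee_rot: [[0.995, 0.096, 0.002], [0.096, -0.995, 0.001], [0.002, -0.001, -1.0]]
ft_force: [-4.4, -2.1, 12.2]
finger_gap: 0.001
```

Call:
arm_command([
  [0,0,0,0,0,0.01,0],
  [0,0,0,0,0,0,0],
])

```text
clock: 27.35
tool_pos: [0.3873, 0.2484, 0.0456]
ee_rot: [[0.995, 0.096, 0.002], [0.096, -0.995, 0.001], [0.002, -0.001, -1.0]]
ft_force: [-6.0, -3.6, 14.3]
finger_gap: -0.001
```

The force rose from 9 to 14 N over 1 mm of command while the tool barely moved, so the catch has bottomed. I'll stop, back off, and check.

Call:
arm_command([
  [0,0,0,0,0,-0.1,0],
  [0,0,0,0,0,-0.3,0],
  [0,0,0,0,0,-0.8,0],
  [0,0,0,0,0,-0.9,0],
  [0,0,0,0,0,-0.9,0],
  [0,0,0,0,0,-0.9,0],
  [0,0,0,0,0,0,0],
  [0,0,0,0,0,0,0],
])

```text
clock: 28.15
tool_pos: [0.3872, 0.2482, 0.2395]
ee_rot: [[0.995, 0.096, 0.003], [0.096, -0.995, 0.002], [0.003, -0.001, -1.0]]
ft_force: [-0.1, 1.2, -0.9]
finger_gap: 0.0
```

```bash
python3 - <<'E'
from h import *
s=cap('side','s25');crop('s25',180,210,360,340,4.4,'s25c')
w=cap('wrist','w25');crop('w25',40,40,380,260,2.3,'w25c')
plan([.3887,.248,.06],.0955)
E
```

```text
clock 28.25 pos [0.3864 0.2478 0.2365] yaw 0.0964 F [-0.2   0.79 -0.48] gap -0.001 q [ 0.5  -0.28  1.55  0.    1.87  1.97] tilt [-1.5e-03 -8.0e-04 -1.0e+00]
tool shift units [ 5.300e-02 -3.000e-03  3.531e+00] rows 3.9233065848761055
rz total units 0.006393832469673459
```

View pics/s25c.png

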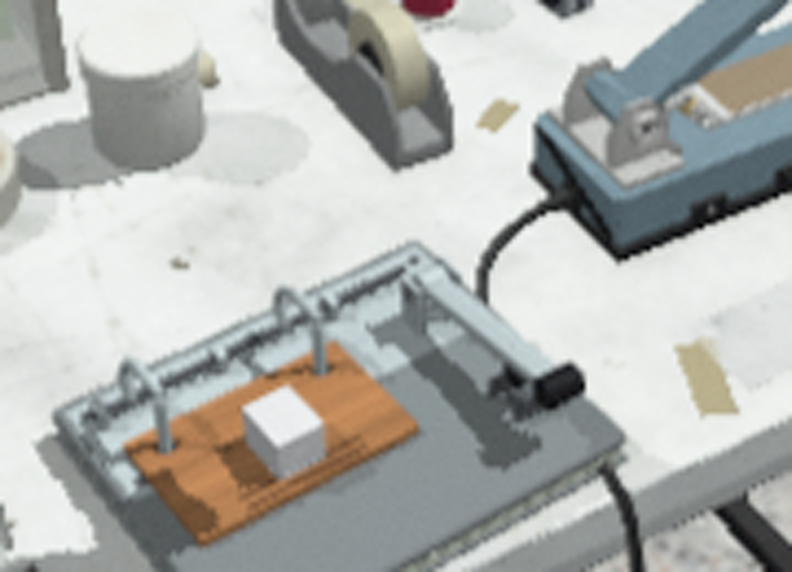

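View pics/w25.png

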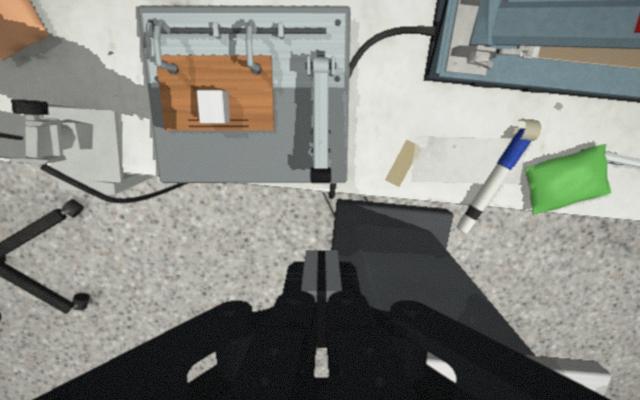

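```bash
python3 - <<'E'
from h import *
def knob(n):
    im=cv2.imread(f'pics/{n}.png')[280:312,298:318].astype(int); return im
for n in ('side0','s23','s25'):
    g=cv2.cvtColor(cv2.imread(f'pics/{n}.png'),cv2.COLOR_BGR2GRAY)[284:310,303:316].astype(float)
    m=np.clip(60-g,0,None); v,u=np.indices(g.shape); print(n,(m*u).sum()/m.sum()+303,(m*v).sum()/m.sum()+284,(g<45).sum())
s=load('s25')
for q in (-.045,-.13): 
    a=q+.22; X=.03-.1*np.cos(a); c,sn=np.cos(.0955),np.sin(.0955)
    print(q,w2px(s,[.4494+c*X+sn*.072,.3263+sn*X-c*.072,.04+.1*np.sin(a)]))
w=load('w25'); k=[px2w(w,320,v) for v in range(172,182)]; print('knob top z',max(p[2] for p in k if abs(p[0]-.388)<.02))
w1=load('w1'); print('before',max(p[2] for p in [px2w(w1,307,v) for v in range(154,168)] if abs(p[0]-.388)<.02))
print('card',[px2w(w,*p)[2].round(4) for p in [(175,120),(260,120),(215,70),(240,120)]],'block',onplane(w,211.5,106,.045), px2w(w,211,106))
E
python3 -c "
from h import *
crop('w25',150,40,290,140,5.5,'w25c')"
```

```text
side0 306.47663043478263 294.4163043478261 60
s23 306.27774855339294 294.4260915307733 60
s25 306.67694994179277 298.139697322468 48
-0.045 (np.float64(307.02021920482315), np.float64(294.40013011257935))
-0.13 (np.float64(307.3627105407143), np.float64(297.957713759104))
knob top z 0.05815954460702989
before 0.06657718451133748
card [np.float64(0.0229), np.float64(0.023), np.float64(0.0239), np.float64(0.0235)] block [0.44197932 0.35510214 0.045     ] [0.44194538 0.35548754 0.045263  ]
```

View pics/w25c.png

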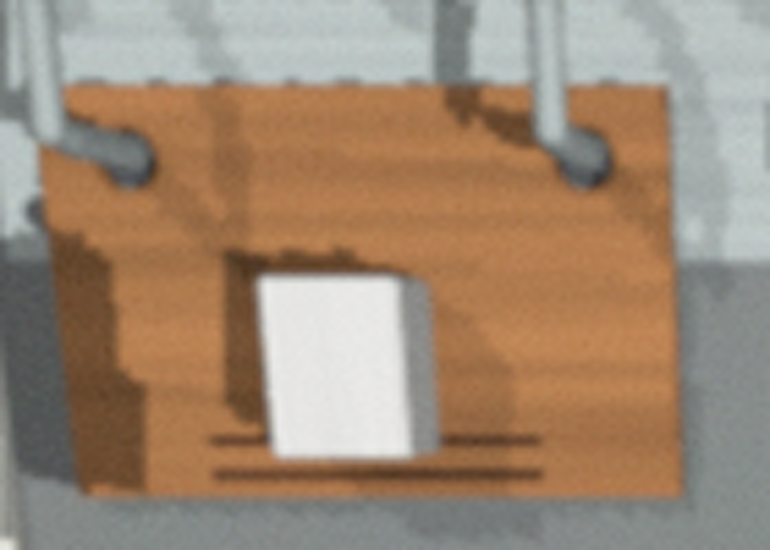

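The knob dropped about 8.5 mm, which matches the full 6 mm of catch travel. The card is flat and square on both pins. Handing in.

```bash
python3 -c "
from h import *
print(arm.sign_off())"
```

```text
the job is handed in; nothing more can be done
None
```

The job is done and handed in at about 28 s of the 72 s; the sign-off gave no verdict.

**What I did**
- I lifted the lever by its knob until the rings stood open, then released it.
- I laid the card over both pins and let go.
- I brought the lever down by its knob, then pressed it with shut fingers. The force held at about 9 N, then climbed to 14.3 N with no further motion, and I stopped there.

**Last checks**
- **Lever and catch:** depth and side views show the knob 8.5–9 mm lower than before pressing, which matches the full 6 mm catch travel. The lever is down and the hoops are closed over the pins. The tool's own travel from first contact read only about 7 mm. The first contact point was not resolved exactly, so I relied on the camera figure.
- **Card:** its top is at z 0.023–0.024 m, flat and square. The block is within about 1 mm of its filed place, and the fingers are clear of everything.
- **Spool and jar:** I kept the moves clear of both. The jar looks unmoved in the last side pictures, but I did not re-measure either one.

**What disagreed**
- **Fingertips:** the cameras put the fingertips about 17 mm behind the reported TCP, but the text says 11 mm ahead. Because of that, my first pinch closed just above the knob without touching it. I used the measured value from then on.

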